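# Open the marble run's funnel and refill it with the scoop

## Task

Unscrew the white cap with the blue knob from the tilted orange funnel of the marble run, a few twists at a time until it lifts free, and set it knob up on the round cork mat. Then take the yellow scoop, scoop up the four blue marbles from the green tray and tip them all into the funnel, without touching a marble with the fingers. Finally set the scoop down level, in its tray or on the table, and leave the other things on the table where they are.

Things in the scene. Friction and masses are not known exactly. Their poses are not given: they have to be found in the camera images.
- funnel: Wide orange funnel on the marble run, fixed, leaning 24 degrees towards the robot side. Origin: centre of its mouth (rim plane), 200 mm above the table; z points straight out of the mouth along the screw axis. Mouth 116 mm inside, 122 mm outside diameter; 62 mm deep, closed below, so marbles stay in it. Inside, just below the rim, thread rails 10 mm wide leave 96 mm free between them.
- run: The clear marble run under the funnel, fixed, base 150 x 140 mm, 125 mm high without the funnel. Origin: centre of its underside; it faces -x, the side to which the funnel leans. The funnel's mouth centre is 200 mm above this origin.
- collar (a joint): Turn (rad) of the collar round the funnel's rim; it turns with the cap, whose ears sit between its prongs. 0 = tight, 2.62 = end stop. Counter-clockwise seen from above (+ about the funnel's z) loosens. Takes about 0.25 N m throughout, stays where left. The cap rises 10.5 mm per turn (4 mm in all). The thread holds it down until 2.35 rad; from 2.45 rad it lifts straight off along the funnel's z.
- cap_knob (a point): Centre of the cap's knob, on the screw axis; z out of the knob. 28 mm out from the funnel's mouth plane when tight. Fluted round blue knob, diameter 52 mm, 42 mm tall (21 mm above and below this point), on a white disc of 120 mm diameter with two ears to 77 mm from the axis. 140 g, loose once unscrewed. Its underside is 42 mm below this point: set down, the point stands 42 mm above the support.
- mat: Round cork mat, fixed, 170 mm in diameter, 4 mm thick. Origin at the centre of its underside on the table.
- tray: Green tray, fixed, open above, 230 mm long (x, pointing away from the robot), 114 mm wide, walls 24 mm high, floor 4 mm thick. Origin: centre of its underside. The floor runs from x = -110 to +93 mm; there a 45 degree ramp rises to the far wall. 104 mm wide inside for x below +5 mm, 84 mm for x above +30 mm. The scoop is parked in the wide near part, mouth towards +x; the marbles lie in the narrow far part.
- scoop_grip (a point): Centre of the yellow scoop's handle (loose, 120 g), axes of the scoop: x forwards out of its mouth, z up. 46 mm behind the pan's centre, 74 mm above the pan's underside, 86 mm behind its front edge. Handle: straight bar 22 mm wide (y), 16 mm thick, 96 mm long, rising from the pan's back wall and leaning 5 degrees from vertical towards -x; its upper end is 38 mm from this point.
- marble0_center (a point): Centre of a blue swirled glass marble, 30 mm in diameter, 35 g, loose, slippery; it rolls freely.
- marble1_center (a point): Centre of a blue swirled glass marble, 30 mm in diameter, 35 g, loose, slippery; it rolls freely.
- marble2_center (a point): Centre of a blue swirled glass marble, 30 mm in diameter, 35 g, loose, slippery; it rolls freely.
- marble3_center (a point): Centre of a blue swirled glass marble, 30 mm in diameter, 35 g, loose, slippery; it rolls freely.
- scoop: The whole scoop; origin at the centre of the underside of its pan, axes as for scoop_grip. Flat-floored pan 80 mm long, 76 mm wide outside, 70 mm inside, floor 2 mm thick, sides 24 mm high, back wall 32 mm high, open in front.
- cap: The whole screw cap; origin on its axis, 28 mm below cap_knob.
- top: Bystander: walnut spinning top lying on its side, about 64 mm across. Leave alone.
- toothbrush: Bystander: coral plastic toothbrush, 190 mm long, lying. Leave alone.
- car: Bystander: green wooden toy car, 85 x 62 x 45 mm. Leave alone.
- molar: Bystander: white model of a tooth, 50 x 44 x 66 mm, standing. Leave alone.
- cup: Bystander: blue plastic cup turned upside down, 70 mm in diameter, 85 mm tall. Leave alone.
Mind the look-alikes: they are no part of the job. There is more than one size of the scoop; the job needs the largest.

How it is judged:
By the outcome, as a careful person would: the job done as asked, in the order asked, and still so for the second after the job is handed in, with the robot touching nothing.
It also fails if it takes over 72 s, if anything falls off the work surface, if the arm or the gripper's body presses on something with over 40 N, if the wrist force passes 120 N, or if a joint passes its speed limit or range.

## Robot

A 6-joint arm with a two-finger parallel gripper is mounted at the origin on the work surface. World frame = base frame: x ahead of the robot, y to its left, z up, the work surface at z = 0. Lengths are in mm, angles in rad, forces in N, time in s.
With the tool pointing down it reaches from about 400 to 925 mm from the base axis. Payload 12.5 kg.
Tool frame: the origin (TCP) lies on the mounting face of the last link; the fingertips stand 190 mm ahead of it and the grasp point (between the pads) lies 171 mm ahead of it; x points along the fingers, y is the direction in which the jaws open and shut, and the axes are right-handed (so a half turn about x gives the same grasp; the last joint's range is limited). The gripper opens to 95 mm and grips with 3 to 60 N. Pads are 20 mm wide; open, the fingers measure 119 mm over their backs; the gripper's body (75 mm by 180 mm) begins 59 mm behind the grasp point.
Start: joints at [-1.394, 0.491, 1.559, -0, 1.092, -0.106], TCP at [174.423, -600.168, 404.761] pointing down, gripper open.
Joint ranges: [-3.1, 3.1], [-0.84, 2.19], [0.05, 2.79], [-1.13, 4.28], [0.06, 2.93], [-2.69, 2.69]. Speed limits (rad/s): [2.22, 2.22, 2.79, 3.14, 3.14, 3.14].

## Interface

Orientations are given as [roll, pitch, yaw] about the fixed x, y, z axes, in that order (R = Rz(yaw) Ry(pitch) Rx(roll)).
In Python, from cell import env, eyes gives the robot as it stands. The module is installed in compiled form; this text tells all that it offers.
- The arm moves only by the tool jog_arm, never from a script. Its argument "deltas" is one flat list of numbers, 7 for each row, row after row: the shift along the tool's x, y, z in mm, then the turn, a rotation vector about the tool's x, y, z in rad, then the opening, from 0 (shut) to 1 (fully open). A call has 1 to 10 rows; each row shifts and turns the pose as measured when the row begins, along the tool's axes as they then stand; what a row does not reach is not made up. A row lasts 1/8 s, in which the tool goes at most 62.5 mm and 10.7 degrees, less where a joint would pass 70% of its speed; a pose out of reach is approached as far as the arm can. A call is refused whole if a number of a shift passes 62.5 or a number of a turn 0.188, either way. A call with a gripper value outside its range is refused whole. The fingers move at their own pace and stop on an object; the grip force is fixed at half the most. Time passes only in rows, so rows that do not move let the fingers close. It gives the time, the measured TCP pose, the force and the opening at its end, in the units of the state.
- env.state(): the state, without advancing time (a new reading comes with each control period).
- eyes.read_camera(name): name is "scene" or "top" or "wrist"; returns a dict with "image" (384x512x3 uint8, red, green, blue), "fovy" (degrees; the focal length in pixels is half the picture's height over the tangent of half this angle, whatever the lens; pixels are square), "cx", "cy" (the principal point, pixels), "dist" ([k1, k2, p1, p2, k3] as OpenCV has them; the pictures are not rectified), "world_from_camera" (4x4, takes a point from camera to world coordinates). Camera axes: x right, y up, looking along -z (the intrinsics and any distortion apply to the point x, -y, -z); pixel columns grow to the right and rows downward; lengths in mm; the calibration is good to about 2 mm. A picture is of the moment at which its call begins. There is no depth.
- env.job_done(): hands the job in, once; it reports no verdict.
The state is a dict: "t": time; "joints": joint angles; "qvel": joint speeds; "tau": joint torques, N m; "eef_pos": TCP position; "tcp_rot": TCP orientation; "ft_force": force on the tool from outside, world axes, zero at the start; "moment": the same for the moment, N m; "opening": opening from 0.0 (shut) to 1.0 (fully open).
Only numpy, scipy, OpenCV 4.12 (cv2) and the standard library are available. Lean on these libraries where they do the work, as an engineer would, in place of code of your own. Each camera call takes 0.05 s, during which the arm holds its last target.

## Working session

There is one attempt and no reset: what is moved stays moved. The work goes in short steps, Python scripts to look and compute and a tool call to move; the robot and the scene stay as the last step left them, time stands still between calls to the robot, and variables do not carry over. Pictures are saved under pics/ and viewed, and the job is handed in when it is done.

Besides the shell and the picture viewer there is one more tool, called after "Call:" as name(argument=value, ...) on one line, values as JSON. jog_arm: Moves the arm, as the interface text tells. Its arguments: {"type":"object","properties":{"deltas":{"type":"array","items":{"type":"number"}}},"required":["deltas"]}

```bash
mkdir -p pics; python3 - <<'E'
from cell import env,eyes
import cv2,numpy as np
print(env.state())
for n in("scene","top","wrist"):
    r=eyes.read_camera(n);cv2.imwrite(f"pics/{n}0.png",r["image"][:,:,::-1])
    print(n,r["fovy"],r["cx"],r["cy"],r["dist"],np.round(r["world_from_camera"],3).tolist())
E
```

```text
{'t': 0.0, 'joints': array([-1.39359746e+00,  4.91578009e-01,  1.55947598e+00, -2.30549626e-05,
        1.09166688e+00, -1.05596179e-01]), 'qvel': array([ 0.0005374 , -0.00040178, -0.00037952,  0.00013287,  0.00090993,
        0.00017798]), 'tau': array([ 2.17834553e-03, -6.12638283e+01, -2.58178908e+01,  6.93047815e-02,
        4.82777855e-02, -1.26368022e-04]), 'eef_pos': array([ 174.41679662, -600.13349193,  404.14102423]), 'tcp_rot': array([-1.65827124,  1.56966793,  1.7661271 ]), 'ft_force': array([-0.32244437, -0.41638695, -0.24538777]), 'moment': array([-0.04373959, -0.01866145, -0.03251669]), 'opening': 0.9982811897211633}
scene 48.82945750510275 255.67190371898832 192.76647470499125 [-0.12320638  0.          0.          0.          0.        ] [[-0.582, -0.666, 0.467, 1153.761], [0.813, -0.474, 0.337, 379.518], [-0.003, 0.576, 0.818, 1101.269], [0.0, 0.0, 0.0, 1.0]]
top 50.972519511503336 248.24910640513394 193.38970597117898 [0.0282922 0.        0.        0.        0.       ] [[0.008, 0.993, -0.121, 465.122], [-1.0, 0.005, -0.028, -45.668], [-0.027, 0.121, 0.992, 1235.784], [0.0, 0.0, 0.0, 1.0]]
wrist 67.33026743785746 262.7852999900653 189.58607650714058 [-0.03579127  0.          0.          0.          0.        ] [[0.279, 0.932, 0.23, 238.33], [-0.96, 0.272, 0.065, -582.198], [-0.002, -0.239, 0.971, 383.121], [0.0, 0.0, 0.0, 1.0]]
```

View pics/scene0.png

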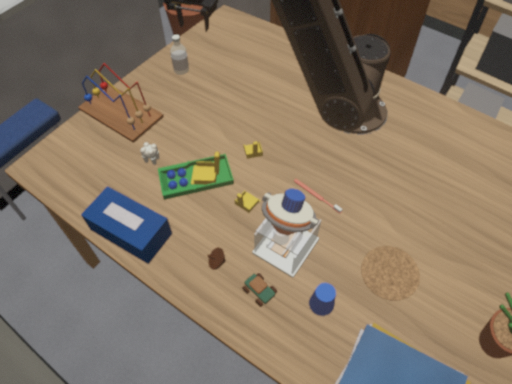

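View pics/top0.png

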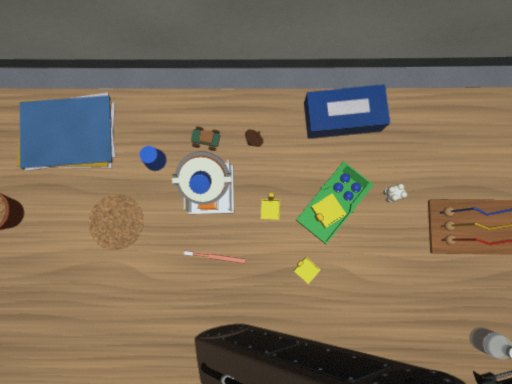

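View pics/wrist0.png

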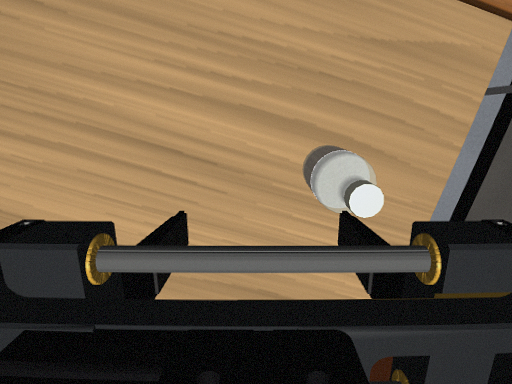

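Scene: tray with blue marbles (scene ~(175,180), top ~(345,187)), scoop in tray (top (329,210)), cap on funnel (top (200,183)), mat (top (117,222)). Two smaller yellow scoops lie at top (270,207) and (307,270).

```bash
python3 - <<'E'
import cv2
t=cv2.imread("pics/top0.png");s=cv2.imread("pics/scene0.png")
def crop(im,x0,y0,w,h,k,n):
    cv2.imwrite("pics/"+n,cv2.resize(im[y0:y0+h,x0:x0+w],None,fx=k,fy=k,interpolation=cv2.INTER_CUBIC))
crop(t,255,155,130,100,6,"t_tray.png")
crop(t,160,140,100,80,7,"t_cap.png")
crop(t,80,185,75,70,7,"t_mat.png")
crop(s,140,135,130,85,6,"s_tray.png")
crop(s,240,180,100,100,6,"s_cap.png")
E
```

```text
(no output)
```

View pics/t_tray.png

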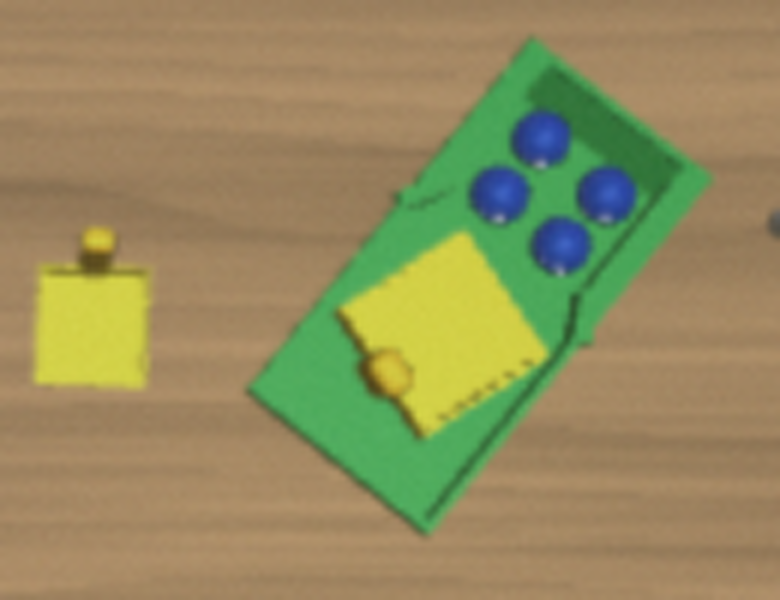

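View pics/t_cap.png

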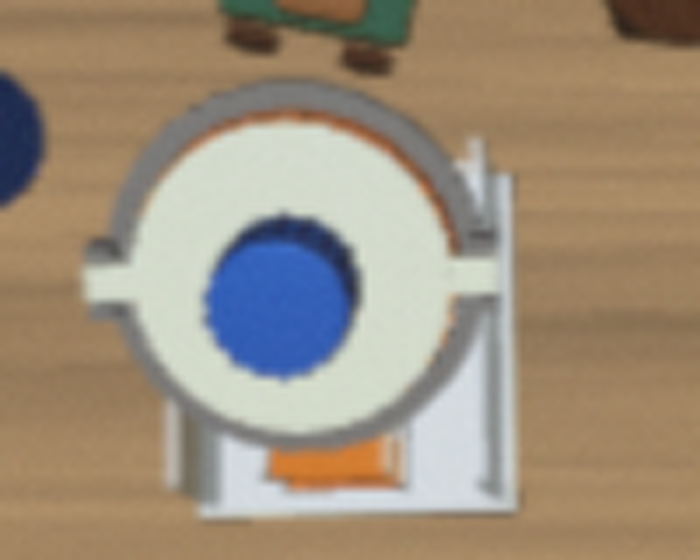

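View pics/s_tray.png

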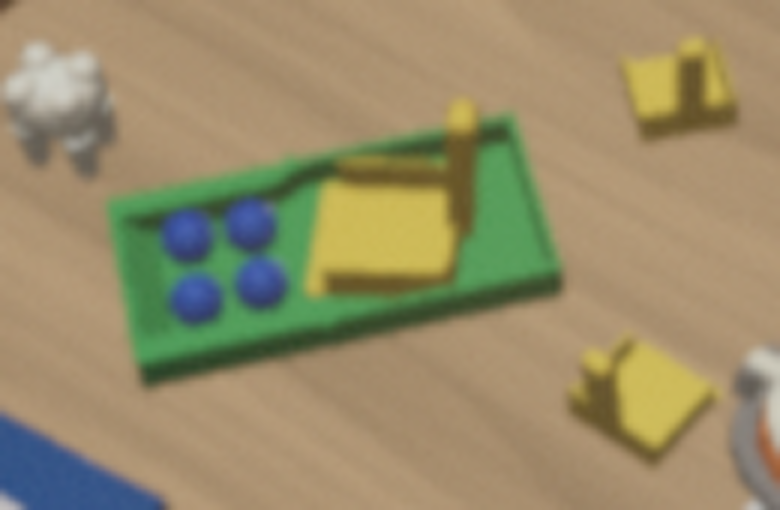

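View pics/s_cap.png

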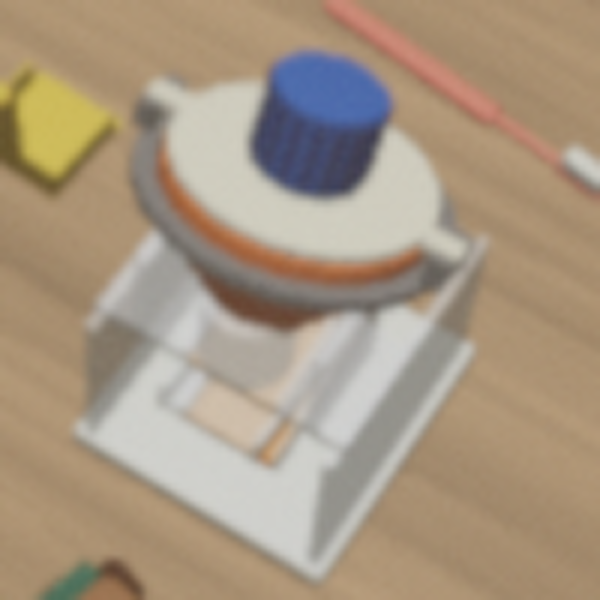

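View pics/t_mat.png

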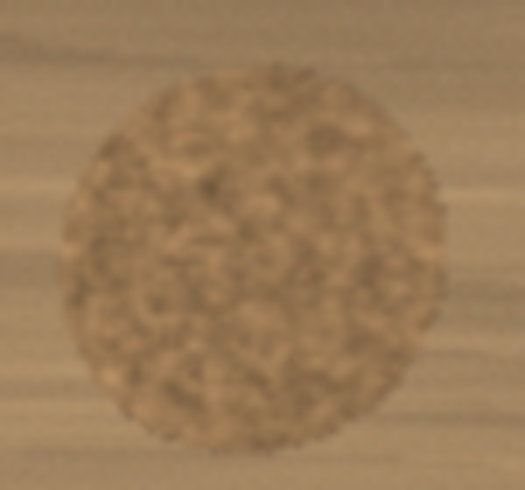

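```bash
cat > h.py <<'E'
import numpy as np, cv2, json
from scipy.spatial.transform import Rotation as Ro
def K(r):
    f=r["image"].shape[0]/2/np.tan(np.radians(r["fovy"]/2))
    return np.array([[f,0,r["cx"]],[0,f,r["cy"]],[0,0,1.]]),np.array(r["dist"],float)
def ray(r,p):
    k,d=K(r);u=cv2.undistortPoints(np.array([[p]],float),k,d)[0,0]
    T=np.array(r["world_from_camera"]);v=T[:3,:3]@[u[0],-u[1],-1];return T[:3,3],v/np.linalg.norm(v)
def atz(r,p,z):
    o,v=ray(r,p);return o+v*(z-o[2])/v[2]
def tri(rps):
    A=np.zeros((3,3));b=np.zeros(3);L=[]
    for r,p in rps:
        o,v=ray(r,p);M=np.eye(3)-np.outer(v,v);A+=M;b+=M@o;L.append((o,v))
    x=np.linalg.solve(A,b);return x,[np.linalg.norm(np.cross(x-o,v)) for o,v in L]
def proj(r,P):
    k,d=K(r);T=np.array(r["world_from_camera"]);P=np.atleast_2d(P);c=(P-T[:3,3])@T[:3,:3]
    c=c*[1,-1,-1];return cv2.projectPoints(c.reshape(-1,1,3),np.zeros(3),np.zeros(3),k,d)[0][:,0]
def cp(x0,y0,k,u,v): return (x0+(u+.5)/k-.5, y0+(v+.5)/k-.5)
def rot(rpy): return Ro.from_euler("xyz",rpy).as_matrix()
def look(env,eyes,n,name,box=None,k=1):
    r=eyes.read_camera(n);im=r["image"][:,:,::-1]
    if box: x,y,w,h=box; im=cv2.resize(im[y:y+h,x:x+w],None,fx=k,fy=k,interpolation=cv2.INTER_CUBIC)
    cv2.imwrite("pics/"+name,im);return r
E
python3 - <<'E'
from h import *
from cell import env,eyes
import pickle
R={n:eyes.read_camera(n) for n in("scene","top")}
pickle.dump(R,open("cams.pkl","wb"))
T,S=R["top"],R["scene"]
np.set_printoptions(precision=1,suppress=True)
tt=lambda u,v:cp(255,155,6,u,v); st=lambda u,v:cp(140,135,6,u,v)
tc=lambda u,v:cp(160,140,7,u,v); sc=lambda u,v:cp(240,180,6,u,v); tm=lambda u,v:cp(80,185,7,u,v)
C=[atz(T,tt(*p),24) for p in((249,387),(426,531),(712,178),(532,38))]
print("tray rim",C); 
print("lens",[np.linalg.norm(C[i]-C[i-1]) for i in range(4)], "ctr",np.mean(C,0))
C2=[atz(S,st(*p),24) for p in((562,275),(513,117),(107,202),(142,365))]
print("tray scene",C2,np.mean(C2,0),[np.linalg.norm(C2[i]-C2[i-1]) for i in range(4)])
print("handle top",tri([(T,tt(388,370)),(S,st(462,107))]))
for a,b in(((542,138),(195,300)),((500,194),(262,283)),((607,194),(187,236)),((561,245),(251,224))):
    print("marble",tri([(T,tt(*a)),(S,st(*b))]))
print("knobtop",tri([(T,tc(281,310)),(S,sc(331,88))]))
print("ears L",tri([(T,tc(85,285)),(S,sc(455,248))]),"R",tri([(T,tc(498,278)),(S,sc(165,95))]))
m=[atz(T,tm(*p),4) for p in((60,258),(445,258),(255,62),(255,452))];print("mat",m,np.mean(m,0))
print("base T",[atz(T,tc(*p),5) for p in((200,517),(517,510),(512,175))])
print("base S",[atz(S,sc(*p),5) for p in((75,430),(320,580),(472,348))])
E
```

```text
tray rim [array([ 535.8, -155.9,   24. ]), array([ 465.2, -242.6,   24. ]), array([ 642.2, -387.5,   24. ]), array([ 713.4, -299.6,   24. ])]
lens [np.float64(228.51096369554017), np.float64(111.78865967604312), np.float64(228.74743412313452), np.float64(113.17248340264433)] ctr [ 589.1 -271.4   24. ]
tray scene [array([ 541.1, -151. ,   24. ]), array([ 469.7, -240. ,   24. ]), array([ 645.7, -384.2,   24. ]), array([ 714.5, -294.1,   24. ])] [ 592.7 -267.3   24. ] [np.float64(224.7792968922796), np.float64(114.07605481051952), np.float64(227.5834540349359), np.float64(113.3902635650896)]
handle top (array([ 538.7, -211.4,  117.5]), [np.float64(0.22464799956046508), np.float64(0.22464799956042783)])
marble (array([ 663.4, -305.1,   15.7]), [np.float64(0.24503095393959165), np.float64(0.2450309539395897)])
marble (array([ 634.4, -283.1,   16.3]), [np.float64(0.5332293252816643), np.float64(0.5332293252816395)])
marble (array([ 634.6, -336.7,   17.6]), [np.float64(0.2172457260230742), np.float64(0.21724572602313186)])
marble (array([ 608.5, -313. ,   18.4]), [np.float64(0.17560558248009928), np.float64(0.17560558248031174)])
knobtop (array([609.5, 104.9, 239.3]), [np.float64(0.922571879303594), np.float64(0.9225718793036455)])
ears L (array([624.7, 181.3, 204.8]), [np.float64(1.3773338673614857), np.float64(1.377333867361296)]) R (array([627.3,  32.2, 194.7]), [np.float64(2.9143443508913625), np.float64(2.914344350891469)])
mat [array([525.8, 480.6,   4. ]), array([526.8, 311. ,   4. ]), array([613. , 398.9,   4. ]), array([442. , 390.5,   4. ])] [526.9 395.2   4. ]
base T [array([552.1, 172.9,   5. ]), array([556. ,  33.7,   5. ]), array([705. ,  37.8,   5. ])]
base S [array([702.4,  39.3,   5. ]), array([699.7, 178.3,   5. ]), array([552.4, 172.5,   5. ])]
```

```bash
cat > plan.py <<'E'
from h import *
np.set_printoptions(precision=2,suppress=True)
def axes_from(xdir,yhint):
    x=np.array(xdir,float);x/=np.linalg.norm(x);y=np.array(yhint,float);y-=x*(x@y);y/=np.linalg.norm(y)
    return np.column_stack([x,y,np.cross(x,y)])
def rows(p0,R0,p1,R1,n,g):
    """print n rows from pose0 to pose1, linear + slerp"""
    w=Ro.from_matrix(R0.T@R1).as_rotvec();p,R=np.array(p0,float),R0
    out=[]
    for i in range(n):
        pt=p0+(np.array(p1)-p0)*(i+1)/n; Rt=R0@Ro.from_rotvec(w*(i+1)/n).as_matrix()
        d=R.T@(pt-p); r=Ro.from_matrix(R.T@Rt).as_rotvec()
        out.append([round(float(v),1) for v in d]+[round(float(v),3) for v in r]+[g]); p,R=pt,Rt
    print(n,"rows; total dist %.1f rot %.3f"%(np.linalg.norm(np.array(p1)-p0),np.linalg.norm(w)))
    print(",".join(str(v) for o in out for v in o))
def cur(env):
    s=env.state();return s["eef_pos"],rot(s["tcp_rot"]),s
FY=0.033
FZ=np.array([-np.sin(np.radians(24))*np.cos(FY),-np.sin(np.radians(24))*np.sin(FY),np.cos(np.radians(24))])
FC=np.array([628,106,200.])
E
python3 - <<'E'
from plan import *
from cell import env
p,R,s=cur(env);print(p,R)
K0=FC+28*FZ; print("knob",K0)
tgt=K0+130*FZ+171*FZ
# keep q6~0: y axis relative to radial direction
yaw0=np.arctan2(R[1,1],R[0,1]);q1t=np.arctan2(tgt[1],tgt[0])-0.106
yh=yaw0+(q1t+1.394)
R1=axes_from(-FZ,[np.cos(yh),np.sin(yh),0])
print(tgt,yaw0,R1)
rows(p,R,tgt,R1,18,1.0)
E
```

```text
[ 174.4  -600.18  404.48] [[-0.    0.28 -0.96]
 [ 0.   -0.96 -0.28]
 [-1.   -0.   -0.  ]]
knob [616.62 105.62 225.58]
[494.26 101.58 500.56] -1.2880498576060941 [[ 0.41  0.89  0.2 ]
 [ 0.01  0.21 -0.98]
 [-0.91  0.4   0.07]]
18 rows; total dist 777.2 rot 1.553
-5.3,-32.5,-27.9,-0.082,0.014,0.022,1.0,-5.6,-30.0,-30.6,-0.082,0.014,0.022,1.0,-5.8,-27.2,-33.0,-0.082,0.014,0.022,1.0,-5.9,-24.3,-35.2,-0.082,0.014,0.022,1.0,-5.9,-21.2,-37.2,-0.082,0.014,0.022,1.0,-5.8,-17.9,-38.9,-0.082,0.014,0.022,1.0,-5.6,-14.5,-40.3,-0.082,0.014,0.022,1.0,-5.3,-11.0,-41.4,-0.082,0.014,0.022,1.0,-4.9,-7.5,-42.2,-0.082,0.014,0.022,1.0,-4.4,-3.9,-42.8,-0.082,0.014,0.022,1.0,-3.9,-0.2,-43.0,-0.082,0.014,0.022,1.0,-3.3,3.4,-42.9,-0.082,0.014,0.022,1.0,-2.6,7.0,-42.5,-0.082,0.014,0.022,1.0,-1.8,10.5,-41.8,-0.082,0.014,0.022,1.0,-1.0,13.9,-40.9,-0.082,0.014,0.022,1.0,-0.1,17.2,-39.6,-0.082,0.014,0.022,1.0,0.9,20.4,-38.0,-0.082,0.014,0.022,1.0,1.8,23.5,-36.2,-0.082,0.014,0.022,1.0
```

Call:
jog_arm(deltas=[-6,-32,-28,-0.08,0.014,0.022,1,-6,-30,-31,-0.08,0.014,0.022,1,-6,-27,-33,-0.08,0.014,0.022,1,-6,-24,-35,-0.08,0.014,0.022,1,-6,-21,-37,-0.08,0.014,0.022,1,-6,-18,-39,-0.08,0.014,0.022,1,-6,-14,-40,-0.08,0.014,0.022,1,-5,-11,-41,-0.08,0.014,0.022,1,-5,-7,-42,-0.08,0.014,0.022,1,-4,-4,-43,-0.08,0.014,0.022,1])

```text
t: 1.5
eef_pos: [355.9, -202.0, 460.4]
tcp_rot: [1.728, 1.309, -0.305]
ft_force: [1.1, 0.2, -0.5]
opening: 1.001
```

```bash
cat >> plan.py <<'E'
import os
def log(s):
    open("fk.jsonl","a").write(json.dumps({k:np.array(s[k]).tolist() for k in("joints","eef_pos","tcp_rot")})+"\n")
E
python3 - <<'E'
from plan import *
from cell import env
p,R,s=cur(env);log(s);print(p,s["joints"],s["t"])
K0=FC+28*FZ
tgt=K0+130*FZ+171*FZ
yh=-1.288+(np.arctan2(tgt[1],tgt[0])-0.106+1.394)
rows(p,R,tgt,axes_from(-FZ,[np.cos(yh),np.sin(yh),0]),8,1.0)
E
```

```text
[ 355.93 -201.99  460.42] [-0.7   0.08  2.01  0.14  0.81 -0.32] 1.5
8 rows; total dist 336.0 rot 0.689
-3.5,-0.3,-41.9,-0.083,0.014,0.02,1.0,-2.9,3.2,-41.8,-0.083,0.014,0.02,1.0,-2.2,6.7,-41.4,-0.083,0.014,0.02,1.0,-1.5,10.1,-40.7,-0.083,0.014,0.02,1.0,-0.7,13.4,-39.8,-0.083,0.014,0.02,1.0,0.2,16.7,-38.5,-0.083,0.014,0.02,1.0,1.1,19.8,-37.0,-0.083,0.014,0.02,1.0,2.0,22.8,-35.2,-0.083,0.014,0.02,1.0
```

Call:
jog_arm(deltas=[-3,0,-42,-0.083,0.014,0.02,1,-3,3,-42,-0.083,0.014,0.02,1,-2,7,-42,-0.083,0.014,0.02,1,-2,10,-41,-0.083,0.014,0.02,1,-1,13,-40,-0.083,0.014,0.02,1,0,17,-39,-0.083,0.014,0.02,1,1,20,-37,-0.083,0.014,0.02,1,2,23,-35,-0.083,0.014,0.02,1])

```text
t: 2.5
eef_pos: [493.8, 116.3, 503.3]
tcp_rot: [1.369, 1.144, 0.044]
ft_force: [0.2, -0.7, -0.3]
opening: 1.0
```

```bash
python3 - <<'E'
from plan import *
from cell import env,eyes
p,R,s=cur(env);log(s);print(p,s["joints"],s["t"])
K0=FC+28*FZ
tgt=K0+130*FZ+171*FZ
yh=-1.288+(np.arctan2(tgt[1],tgt[0])-0.106+1.394)
rows(p,R,tgt,axes_from(-FZ,[np.cos(yh),np.sin(yh),0]),1,1.0)
r=look(env,eyes,"wrist","w1.png")
print(proj(r,[K0+21*FZ,K0-21*FZ,FC+0*FZ]))
E
```

```text
[493.78 116.32 503.26] [ 0.11  0.18  1.78 -0.04  0.75 -0.12] 2.5
1 rows; total dist 15.0 rot 0.028
2.4,-4.2,14.2,0.026,-0.003,-0.009,1.0
[[256.78 207.14]
 [257.22 195.78]
 [257.28 194.16]]
```

View pics/w1.png

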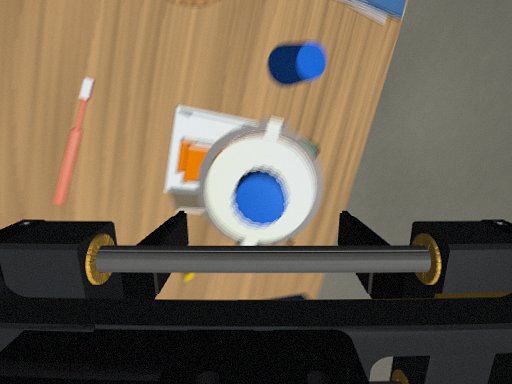

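Call:
jog_arm(deltas=[2,-4,14,0.17,0,0,1,0,0,0,0.17,0,0,1,0,0,0,0.17,0,0,1,0,0,0,0,0,0,1])

```text
t: 3.05
eef_pos: [495.8, 106.0, 500.9]
tcp_rot: [1.893, 1.143, 0.053]
ft_force: [0.3, -0.3, 0.7]
opening: 1.001
```

```bash
python3 - <<'E'
from plan import *
from cell import env,eyes
p,R,s=cur(env);log(s);print(p,s["joints"],s["qvel"],s["t"])
K0=FC+28*FZ
r=look(env,eyes,"wrist","w2.png",(180,110,170,150),4)
print(proj(r,[K0+21*FZ,K0-21*FZ,FC+0*FZ]))
print(R, -R[:,0]@FZ*-1, (p+R[:,0]*(p-K0)@-R[:,0])-K0)
import pickle;pickle.dump(r,open("w2.pkl","wb"))
E
```

```text
[495.79 105.97 500.93] [ 0.08  0.18  1.78 -0.02  0.75  0.36] [-0.   -0.    0.   -0.    0.   -0.05] 3.05
[[261.32 200.04]
 [261.28 189.74]
 [261.28 188.29]]
[[ 0.41  0.88 -0.24]
 [ 0.02 -0.27 -0.96]
 [-0.91  0.39 -0.13]] -0.9999243822566621 [-327.95 -206.77   68.23]
```

View pics/w2.png

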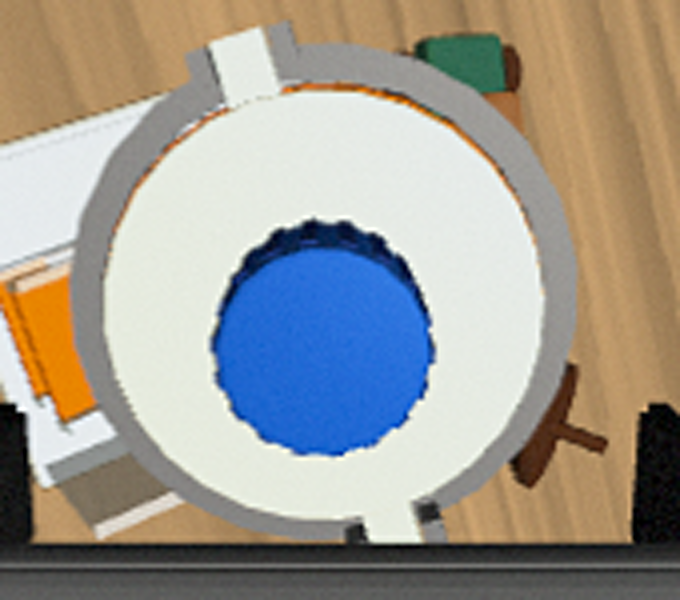

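```bash
python3 - <<'E'
from plan import *
import pickle
w=pickle.load(open("w2.pkl","rb"));C=pickle.load(open("cams.pkl","rb"))
T,S=C["top"],C["scene"]
tc=lambda u,v:cp(160,140,7,u,v); sc=lambda u,v:cp(240,180,6,u,v); wc=lambda u,v:cp(180,110,4,u,v)
K0=FC+28*FZ;kt=K0+21*FZ
print("model",kt)
print(tri([(T,tc(281,310)),(S,sc(331,88)),(w,wc(324,350))]))
print(tri([(T,tc(281,310)),(w,wc(324,350))]),tri([(S,sc(331,88)),(w,wc(324,350))]))
W=np.array(w["world_from_camera"]);print(W)
o,v=ray(w,wc(324,350));x=o+v*((kt-o)@FZ)/(v@FZ);print("wrist at model plane",x, x-kt)
o,v=ray(w,wc(325,304));q=FC+7*FZ;x=o+v*((q-o)@FZ)/(v@FZ);print("disc",x-q)
E
```

```text
model [608.08 105.34 244.76]
(array([609.79, 105.59, 239.29]), [np.float64(1.4454951892282029), np.float64(0.7412524966954549), np.float64(1.2921621447014318)])
(array([611.31, 105.26, 234.29]), [np.float64(0.7427677396092502), np.float64(0.7427677396093997)]) (array([609.82, 106.64, 240.57]), [np.float64(0.49438107913719825), np.float64(0.4943810791372271)])
[[  0.88   0.33  -0.35 519.58]
 [ -0.27   0.94   0.21 170.1 ]
 [  0.39  -0.09   0.92 490.44]
 [  0.     0.     0.     1.  ]]
wrist at model plane [608.2  108.23 244.86] [0.12 2.88 0.09]
disc [0.72 4.48 0.38]
```

```bash
sed -i 's/^FC=.*/FC=np.array([628,106.8,199.7])/' plan.py; python3 - <<'E'
from plan import *
from cell import env
p,R,s=cur(env)
K0=FC+28*FZ; tgt=K0+(171+3)*FZ
R1=axes_from(-FZ,R[:,1]); R1=R1@Ro.from_rotvec([1.1,0,0]).as_matrix()
rows(p,R,K0+(171+60)*FZ,R1,7,1.0)
E
```

```text
7 rows; total dist 70.1 rot 1.100
10.0,-0.2,0.7,0.157,-0.002,0.0,1.0,10.0,-0.1,0.7,0.157,-0.002,0.0,1.0,10.0,0.0,0.6,0.157,-0.002,0.0,1.0,10.0,0.1,0.6,0.157,-0.002,0.0,1.0,10.0,0.2,0.6,0.157,-0.002,0.0,1.0,10.0,0.3,0.5,0.157,-0.002,0.0,1.0,10.0,0.4,0.4,0.157,-0.002,0.0,1.0
```

Call:
jog_arm(deltas=[10,0,0.7,0.157,-0.002,0,1,10,0,0.7,0.157,-0.002,0,1,10,0,0.6,0.157,-0.002,0,1,10,0,0.6,0.157,-0.002,0,1,10,0.2,0.6,0.157,-0.002,0,1,10,0.3,0.5,0.157,-0.002,0,1,10,0.4,0.4,0.157,-0.002,0,1,0,0,0,0,0,0,1])

```text
t: 4.1
eef_pos: [523.2, 103.0, 434.6]
tcp_rot: [2.97, 1.153, 0.03]
ft_force: [-0.3, -0.2, 0.3]
opening: 1.001
```

```bash
python3 - <<'E'
from plan import *
from cell import env,eyes
p,R,s=cur(env);log(s);print(s["joints"],s["t"])
K0=FC+28*FZ; tgt=K0+(171+3)*FZ
rows(p,R,tgt,axes_from(-FZ,R[:,1]),4,1.0)
r=look(env,eyes,"wrist","w3.png")
print(proj(r,[K0+21*FZ]))
E
```

```text
[ 0.07  0.29  1.83 -0.03  0.61  1.46] 4.1
4 rows; total dist 55.3 rot 0.001
13.8,-0.1,-0.1,-0.0,0.0,-0.0,1.0,13.8,-0.1,-0.1,-0.0,0.0,-0.0,1.0,13.8,-0.1,-0.1,-0.0,0.0,-0.0,1.0,13.8,-0.1,-0.1,-0.0,0.0,-0.0,1.0
[[261.62 216.83]]
```

View pics/w3.png

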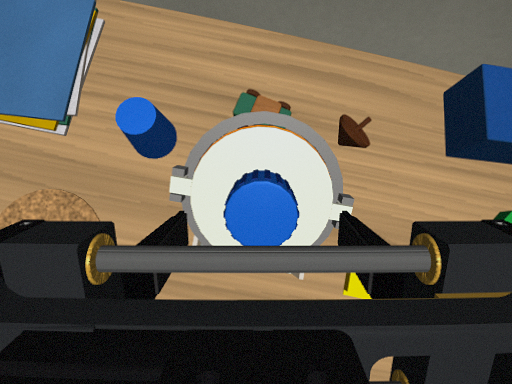

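Call:
jog_arm(deltas=[14,0,0,0,0,0,1,14,0,0,0,0,0,1,14,0,0,0,0,0,1,13,0,0,0,0,0,1,0,0,0,0,0,0,0.3,0,0,0,0,0,0,0,0,0,0,0,0,0,0])

```text
t: 5.03
eef_pos: [547.1, 103.8, 381.5]
tcp_rot: [2.959, 1.152, 0.031]
ft_force: [0.5, 0.1, 0.4]
opening: 0.739
```

```bash
python3 - <<'E'
from plan import *
from cell import env,eyes
p,R,s=cur(env);log(s);print(s["joints"],s["t"],s["opening"],s["ft_force"],s["moment"])
K0=FC+28*FZ
print("grasp pt in funnel axes", (p+171*R[:,0]-K0)@FZ, R.T@(p+171*R[:,0]-K0))
E
```

```text
[ 0.07  0.38  1.84 -0.03  0.5   1.46] 5.025 0.7392755144444377 [0.45 0.06 0.36] [-0.    0.23 -0.02]
grasp pt in funnel axes 0.05863207622836232 [-0.06  0.47  0.08]
```

Call:
jog_arm(deltas=[-2,0,0,0,0,0,0,0,0,0,0,0,0,0,0,0,0,0,0,0,0])

```text
t: 5.4
eef_pos: [545.8, 103.8, 384.3]
tcp_rot: [2.959, 1.151, 0.031]
ft_force: [0.1, -1.1, -2.0]
opening: 0.543
```

Call:
jog_arm(deltas=[-0.3,0,0,-0.1,0,0,0,-0.3,0,0,-0.18,0,0,0,-0.3,0,0,-0.18,0,0,0])

```text
t: 5.78
eef_pos: [545.9, 103.8, 385.0]
tcp_rot: [2.49, 1.149, 0.032]
ft_force: [2.3, 1.2, -1.2]
opening: 0.545
```

```bash
python3 - <<'E'
from plan import *
from cell import env,eyes
p,R,s=cur(env);log(s);print(s["joints"],s["t"],s["opening"],s["ft_force"],s["moment"],R.T@s["moment"])
K0=FC+28*FZ
print("grasp pt in funnel axes", R.T@(p+171*R[:,0]-K0), Ro.from_matrix(R.T@axes_from(-FZ,R[:,1])).as_rotvec())
r=look(env,eyes,"wrist","w4.png")
E
```

```text
[ 0.07  0.38  1.84 -0.03  0.5   0.98] 5.775 0.5448936812667512 [ 2.28  1.17 -1.21] [ 0.27  0.06 -0.18] [ 0.27  0.06 -0.17]
grasp pt in funnel axes [-3.68  0.74 -0.42] [ 0. -0. -0.]
```

View pics/w4.png

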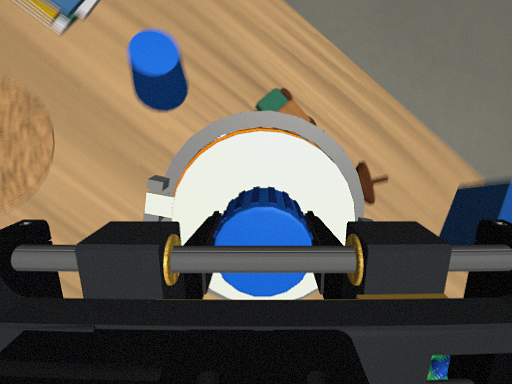

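Call:
jog_arm(deltas=[-0.3,0,0,-0.185,0,0,0,-0.3,0,0,-0.185,0,0,0,-0.3,0,0,-0.185,0,0,0,-0.3,0,0,-0.185,0,0,0,-0.3,0,0,-0.185,0,0,0,-0.3,0,0,-0.185,0,0,0,-0.3,0,0,-0.185,0,0,0,-0.3,0,0,-0.185,0,0,0,-0.3,0,0,-0.185,0,0,0,-0.3,0,0,-0.185,0,0,0])

```text
t: 7.08
eef_pos: [544.5, 104.4, 387.6]
tcp_rot: [0.629, 1.15, 0.038]
ft_force: [1.0, -0.6, -1.0]
opening: 0.539
```

```bash
python3 - <<'E'
from plan import *
from cell import env,eyes
p,R,s=cur(env);log(s);print(s["joints"],s["t"],s["opening"],s["ft_force"],s["moment"],R.T@s["moment"])
K0=FC+28*FZ
print("grasp pt in funnel axes", R.T@(p+171*R[:,0]-K0), Ro.from_matrix(R.T@axes_from(-FZ,R[:,1])).as_rotvec())
r=look(env,eyes,"wrist","w5.png")
E
```

```text
[ 0.07  0.37  1.84 -0.03  0.51 -0.89] 7.075 0.5392282633949947 [ 0.95 -0.58 -1.  ] [ 0.05  0.06 -0.43] [ 0.42 -0.03 -0.14]
grasp pt in funnel axes [-6.62  0.87  0.02] [-0.  0. -0.]
```

View pics/w5.png

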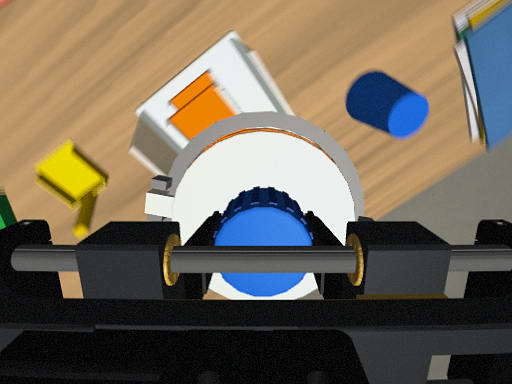

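Call:
jog_arm(deltas=[-0.3,0,0,-0.12,0,0,0,0,0,0,-0.06,0,0,0,0,0,0,0,0,0,0])

```text
t: 7.5
eef_pos: [544.4, 104.3, 387.9]
tcp_rot: [0.45, 1.15, 0.038]
ft_force: [-0.5, -0.1, -0.0]
opening: 0.545
```

```bash
python3 - <<'E'
from plan import *
from cell import env,eyes
p,R,s=cur(env);log(s);print(s["joints"],s["t"],s["ft_force"],R.T@s["moment"])
E
```

```text
[ 0.07  0.37  1.84 -0.03  0.51 -1.06] 7.5 [-0.55 -0.07 -0.02] [-0.01  0.11  0.06]
```

Call:
jog_arm(deltas=[-4,0,0,0,0,0,0,-8,0,0,0,0,0,0])

```text
t: 7.75
eef_pos: [539.1, 104.0, 398.7]
tcp_rot: [0.456, 1.152, 0.038]
ft_force: [0.3, 0.8, -1.4]
opening: 0.541
```

```bash
python3 - <<'E'
from plan import *
from cell import env,eyes
p,R,s=cur(env)
p1=p+60*FZ
print("first: -30,-30 along x")
tgt=np.array([527,395.2,300.])
R1=axes_from([0,0,-1],R[:,1]); print(R1)
rows(p1,R,tgt,R1,8,0)
E
```

```text
first: -30,-30 along x
[[ 0.    0.37  0.93]
 [ 0.    0.93 -0.37]
 [-1.    0.    0.  ]]
8 rows; total dist 330.1 rot 0.421
18.7,30.4,-20.6,-0.004,0.047,-0.022,0,19.0,30.9,-19.6,-0.004,0.047,-0.022,0,19.2,31.4,-18.6,-0.004,0.047,-0.022,0,19.4,32.0,-17.5,-0.004,0.047,-0.022,0,19.4,32.5,-16.5,-0.004,0.047,-0.022,0,19.5,33.0,-15.4,-0.004,0.047,-0.022,0,19.4,33.5,-14.3,-0.004,0.047,-0.022,0,19.3,33.9,-13.3,-0.004,0.047,-0.022,0
```

Call:
jog_arm(deltas=[-30,0,0,0,0,0,0,-40,0,0,0,0,0,0,-35,0,0,0,0,0,0])

```text
t: 8.12
eef_pos: [495.1, 102.3, 496.5]
tcp_rot: [0.459, 1.156, 0.037]
ft_force: [0.8, -1.0, -1.7]
opening: 0.541
```

```bash
python3 - <<'E'
from plan import *
from cell import env,eyes
p,R,s=cur(env);print(s["joints"])
tgt=np.array([527,395.2,300.])
R1=axes_from([0,0,-1],R[:,1])
rows(p,R,tgt,R1,9,0)
look(env,eyes,"scene","s6.png",(200,130,250,190),3)
E
```

```text
[ 0.08  0.19  1.79 -0.02  0.75 -1.06]
9 rows; total dist 354.1 rot 0.416
21.9,27.1,-18.3,-0.004,0.042,-0.02,0,22.1,27.6,-17.3,-0.004,0.042,-0.02,0,22.3,28.1,-16.3,-0.004,0.042,-0.02,0,22.4,28.6,-15.3,-0.004,0.042,-0.02,0,22.4,29.1,-14.2,-0.004,0.042,-0.02,0,22.4,29.6,-13.2,-0.004,0.042,-0.02,0,22.3,30.0,-12.1,-0.004,0.042,-0.02,0,22.2,30.5,-11.1,-0.004,0.042,-0.02,0,22.1,31.0,-10.1,-0.004,0.042,-0.02,0
```

View pics/s6.png

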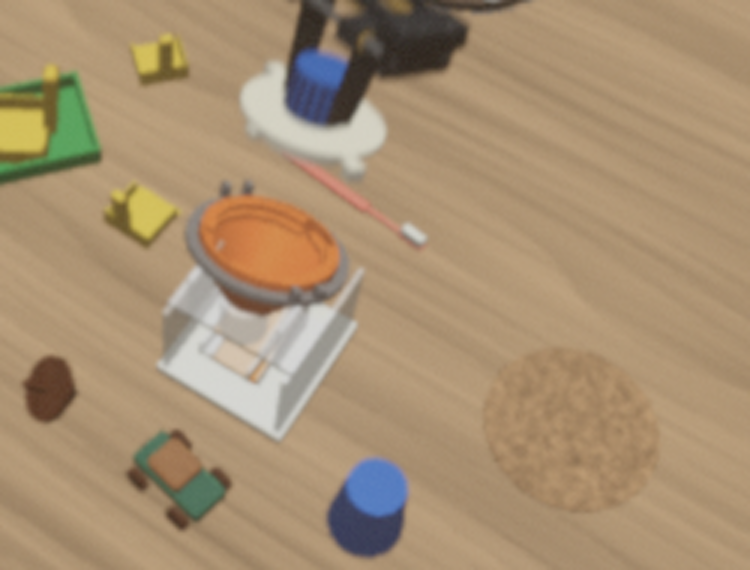

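Call:
jog_arm(deltas=[22,27,-18,-0.004,0.042,-0.02,0,22,28,-17,-0.004,0.042,-0.02,0,22,28,-16,-0.004,0.042,-0.02,0,22,29,-15,-0.004,0.042,-0.02,0,22,29,-14,-0.004,0.042,-0.02,0,22,30,-13,-0.004,0.042,-0.02,0,22,30,-12,-0.004,0.042,-0.02,0,22,31,-11,-0.004,0.042,-0.02,0,22,31,-10,-0.004,0.042,-0.02,0])

```text
t: 9.3
eef_pos: [529.3, 403.4, 306.8]
tcp_rot: [1.929, 1.569, 1.529]
ft_force: [0.0, 0.6, -1.8]
opening: 0.544
```

```bash
python3 - <<'E'
from plan import *
from cell import env,eyes
p,R,s=cur(env);log(s);print(s["joints"],s["t"],s["ft_force"])
tgt=np.array([527,395.2,224.])
rows(p,R,tgt,axes_from([0,0,-1],R[:,1]),4,0)
look(env,eyes,"wrist","w7.png")
E
```

```text
[ 0.55  0.65  1.55  0.    0.94 -0.62] 9.3 [ 0.04  0.63 -1.77]
4 rows; total dist 83.3 rot 0.001
20.7,-2.1,0.3,0.0,-0.0,-0.0,0,20.7,-2.1,0.3,0.0,-0.0,-0.0,0,20.7,-2.1,0.3,0.0,-0.0,-0.0,0,20.7,-2.1,0.3,0.0,-0.0,-0.0,0
```

View pics/w7.png

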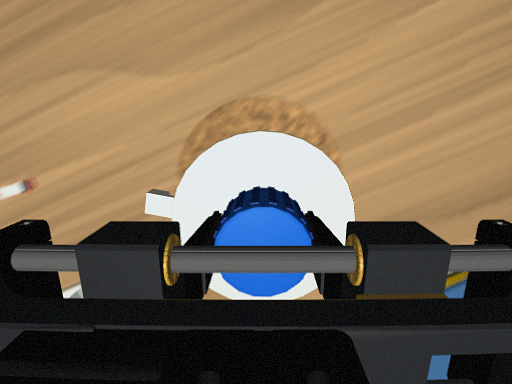

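Call:
jog_arm(deltas=[20,-2,0,0,0,0,0,20,-2,0,0,0,0,0,20,-2,0,0,0,0,0,18,-2,1,0,0,0,0,0,0,0,0,0,0,0])

```text
t: 9.98
eef_pos: [526.0, 399.8, 222.0]
tcp_rot: [-2.819, 1.566, 3.063]
ft_force: [0.3, -0.2, -1.4]
opening: 0.54
```

```bash
python3 - <<'E'
from plan import *
from cell import env,eyes
p,R,s=cur(env);print(p,s["joints"],s["t"],s["ft_force"])
E
```

```text
[526.   399.81 221.99] [ 0.55  0.75  1.61  0.    0.78 -0.62] 9.975 [ 0.26 -0.18 -1.41]
```

Call:
jog_arm(deltas=[0,-4,1.5,0,0,0,0,1.5,0,0,0,0,0,0,1,0,0,0,0,0,0])

```text
t: 10.35
eef_pos: [526.3, 395.4, 221.4]
tcp_rot: [2.827, 1.568, 2.426]
ft_force: [0.6, -0.4, -1.8]
opening: 0.543
```

Call:
jog_arm(deltas=[2,0,0,0,0,0,0,2,0,0,0,0,0,0,1,0,0,0,0,0,0])

```text
t: 10.72
eef_pos: [526.1, 395.5, 219.7]
tcp_rot: [2.293, 1.568, 1.892]
ft_force: [-0.4, -2.7, 3.9]
opening: 0.542
```

Contact with the mat (+3.9 N). Release and back off.

Call:
jog_arm(deltas=[0,0,0,0,0,0,0.75,0,0,0,0,0,0,0.8,0,0,0,0,0,0,0.8,-20,0,0,0,0,0,0.8,-50,0,0,0,0,0,0.8])

```text
t: 11.35
eef_pos: [526.0, 395.4, 289.5]
tcp_rot: [-2.736, 1.566, -3.137]
ft_force: [0.6, -0.3, -0.0]
opening: 0.798
```

```bash
python3 - <<'E'
from plan import *
from cell import env,eyes
p,R,s=cur(env);log(s);print(p,s["joints"],s["t"],s["ft_force"])
look(env,eyes,"top","t8.png",(80,130,180,130),4)
E
```

```text
[526.05 395.36 289.52] [ 0.54  0.66  1.58  0.    0.91 -0.63] 11.35 [ 0.57 -0.32 -0.  ]
```

View pics/t8.png

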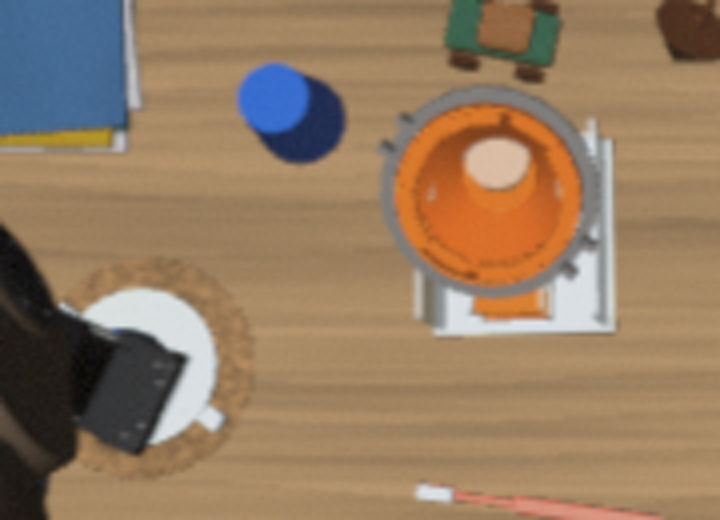

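```bash
cat > fk.py <<'E'
from plan import *
from scipy.optimize import least_squares
E_=lambda a,q:Ro.from_euler(a,q).as_matrix()
def fk(q,P):
    a1,b,h,L2,e2,e,L3,lat,l4,d6=P[:10]
    R1=E_("z",q[0]);R2=R1@E_("y",q[1]);R3=R2@E_("y",q[2]);R4=R3@E_("z",q[3]);R5=R4@E_("y",q[4]);R6=R5@E_("z",q[5])
    p=R1@[a1,b,h]+R2@[e2,0,L2]+R3@[e,0,L3]+R4@[l4,lat,0]+R6@[0,0,d6]
    return p,R6
# tool frame fixed map: tool x = z6
def load():
    D=[json.loads(l) for l in open("fk.jsonl")]
    D.append(dict(joints=[-1.39359746e+00,4.91578009e-01,1.55947598,-2.3e-05,1.09166688,-1.05596179e-01],eef_pos=[174.41679662,-600.13349193,404.14102423],tcp_rot=[-1.65827124,1.56966793,1.7661271]))
    return D
def fit():
    D=load();M=[]
    for d in D: M.append(fk(d["joints"],np.ones(10))[1].T@rot(d["tcp_rot"]))
    C=Ro.from_matrix(M).mean().as_matrix()
    oe=[np.linalg.norm(Ro.from_matrix(m.T@C).as_rotvec()) for m in M]
    f=lambda P:np.concatenate([fk(d["joints"],P)[0]-d["eef_pos"] for d in D]+[(np.array(P)-P0)*1e-3])
    P0=np.array([0,0,300,400,0,0,400,60,0,100.])
    s=least_squares(f,P0);return s.x,C,max(oe),np.abs(s.fun[:-10]).max()
def ik(P,C,p,R,q0):
    Z=R@C.T
    def g(q):
        pp,RR=fk(q,P);return np.concatenate([(pp-p)/100,Ro.from_matrix(RR.T@Z).as_rotvec()])
    lo=np.array([-3.1,-.84,.05,-1.13,.06,-2.69]);hi=np.array([3.1,2.19,2.79,4.28,2.93,2.69])
    s=least_squares(g,np.clip(q0,lo+.01,hi-.01),bounds=(lo,hi));return s.x,np.linalg.norm(s.fun)
if __name__=="__main__":
    print(fit())
E
python3 fk.py
```

```text
(array([ -0.  ,  65.89, 196.7 , 586.8 ,  -0.  ,  43.1 , 411.  ,   0.01,
         0.  ,  81.77]), array([[ 0., -1., -0.],
       [-0.,  0., -1.],
       [ 1.,  0., -0.]]), np.float64(5.0313381318315234e-08), np.float64(0.0006772409054178752))
```

```bash
cat > scoop.py <<'E'
from fk import *
PX,CC,_,_=fit()
def Rscoop(yaw,tip): # tip>0 mouth down
    return Ro.from_euler("ZY",[yaw,tip]).as_matrix()
def tool(pos,yaw,tip,al,sgn=1,ref="grip"):
    """pos of ref point on scoop -> TCP pose. al = tool tilt from scoop -z toward scoop +x"""
    S=Rscoop(yaw,tip)
    off={"grip":[0,0,0],"lip":[86,0,-74],"pan":[46,0,-74]}[ref]
    g=np.array(pos)-S@np.array(off,float)
    x=S@[np.sin(al),0,-np.cos(al)]; y=S@[0,sgn,0]
    return g-171*x, np.column_stack([x,y,np.cross(x,y)]), g
TC=np.array([590.5,-269.5,0]);TY=-0.683
def tray(x,y,z): return TC+[np.cos(TY)*x-np.sin(TY)*y,np.sin(TY)*x+np.cos(TY)*y,z]
E
python3 - <<'E'
from scoop import *
import pickle
C=pickle.load(open("cams.pkl","rb"));T=C["top"];tt=lambda u,v:cp(255,155,6,u,v)
bl,br,fl,fr=[atz(T,tt(*p),z) for p,z in(((337,310),36),((425,437),36),((467,232),28),((547,355),28))]
print(bl,br,fl,fr,[np.linalg.norm(a-b) for a,b in((bl,br),(fl,fr),(bl,fl),(br,fr))])
h=(fl+fr-bl-br)[:2];print("yaw",np.arctan2(h[1],h[0]))
h=br-bl;print(np.arctan2(h[1],h[0])+np.pi/2);h=fr-fl;print(np.arctan2(h[1],h[0])+np.pi/2)
print("ctr",(bl+br+fl+fr)/4)
G=np.array([540.5,-214,78.])
for sgn in(1,-1):
  for al in(0.1,0.35,0.6):
    print("sgn",sgn,"al",al)
    for nm,a in(("hover",(G+[0,0,120],-.98,0)),("grasp",(G,-.98,0)),("far",(tray(45,0,4),TY,0,"pan")),("up",(tray(45,0,120),TY,-.3,"pan")),("mid",(np.array([600,-80,330]),-.2,-.3,"pan")),("pre",(np.array([615,106,230.]),0,-.2,"lip")),("tip60",(np.array([618,106,210.]),0,1.05,"lip")),("tip75",(np.array([618,106,210.]),0,1.3,"lip"))):
        ref=a[3] if len(a)>3 else "grip"
        p,R,g=tool(a[0],a[1],a[2],al,sgn,ref)
        best=min((ik(PX,CC,p,R,np.array([np.arctan2(p[1],p[0])-.1,.6,1.6,q4,1,q6])) for q4 in(0,) for q6 in(-1.5,1.5)),key=lambda t:t[1])
        print(nm,p,best[0],"%.3f"%best[1])
E
```

```text
[ 573.55 -198.49   36.  ] [ 511.1  -240.87   36.  ] [ 613.82 -264.6    28.  ] [ 552.49 -302.94   28.  ] [np.float64(75.47145062661102), np.float64(72.33237114558935), np.float64(77.82432324116907), np.float64(75.03390122692042)]
yaw -1.0035952190649884
-0.9745563617861119
-1.0120995518285136
ctr [ 562.74 -251.72   32.  ]
sgn 1 al 0.1
hover [ 530.99 -199.82  368.15] [-0.47  0.44  1.76 -0.06  0.85 -1.02] 0.000
grasp [ 530.99 -199.82  248.15] [-0.47  0.61  1.86 -0.09  0.58 -0.99] 0.000
far [ 576.48 -258.09  248.15] [-0.52  0.67  1.7  -0.03  0.67 -1.39] 0.000
up [ 522.7  -214.34  334.6 ] [-0.5   0.46  1.86 -0.18  0.43 -1.24] 0.000
mid [470.23 -53.7  544.6 ] [-0.26  0.1   1.77  0.03  0.88 -1.64] 0.000
pre [465.48 106.   448.8 ] [ 0.09  0.2   1.9  -0.04  0.74 -1.46] 0.000
tip60 [778.49 106.   420.89] [ 0.05  0.87  0.85  0.05  2.37 -1.5 ] 0.000
tip75 [825.68 106.   374.62] [ 0.04  1.03  0.67  0.09  2.64 -1.48] 0.000
sgn 1 al 0.35
hover [ 507.84 -165.3   358.63] [-0.41  0.4   1.89 -0.34  0.58 -0.74] 0.000
grasp [ 507.84 -165.3   238.63] [-0.41  0.59  1.99 -0.62  0.32 -0.43] 0.000
far [ 544.2
[... 2091 characters left out ...]
52.21] [0.05 0.77 0.96 0.04 2.12 1.63] 0.000
tip75 [805.39 106.   412.13] [0.05 0.93 0.74 0.06 2.41 1.64] 0.000
sgn -1 al 0.6
hover [ 486.72 -133.81  339.13] [-0.36  0.38  2.   -0.65  0.4   2.69] 0.129
grasp [ 486.72 -133.81  219.13] [-0.39  0.59  2.07 -0.62  0.17  2.69] 0.289
far [ 514.83 -207.93  219.13] [-0.5   0.63  1.99 -0.96  0.06  2.69] 0.118
up [ 470.45 -171.83  283.4 ] [-0.48  0.46  2.08 -0.97  0.06  2.69] 0.349
mid [404.22 -40.31 493.4 ] [-0.27 -0.    2.09  0.35  0.17  1.18] 0.000
pre [393.34 106.   404.58] [ 0.11  0.13  2.2  -1.04  0.08  2.69] 0.030
tip60 [713.78 106.   475.4 ] [0.05 0.65 1.09 0.02 1.85 1.63] 0.000
tip75 [776.46 106.   443.45] [0.05 0.82 0.86 0.04 2.15 1.63] 0.000
```

```bash
python3 - <<'E'
from scoop import *
from cell import env
p,R,s=cur(env)
G=np.array([540.5,-214,78.])
ph,Rh,_=tool(G+[0,0,130],-.995,0,.09)
Rm=Ro.from_matrix([R,Rh]); w=Ro.from_matrix(R.T@Rh).as_rotvec();print(w)
Rmid=R@Ro.from_rotvec(w*.45).as_matrix()
mid=np.array([510,130,455.])
rows(p,R,mid,Rmid,7,.8)
rows(mid,Rmid,ph,Rh,8,.8)
E
```

```text
[ 0.59 -0.09 -0.03]
7 rows; total dist 309.5 rot 0.270
-22.7,-35.8,12.6,0.038,-0.006,-0.002,0.8,-22.5,-35.3,14.1,0.038,-0.006,-0.002,0.8,-22.4,-34.8,15.6,0.038,-0.006,-0.002,0.8,-22.2,-34.2,17.0,0.038,-0.006,-0.002,0.8,-22.0,-33.6,18.4,0.038,-0.006,-0.002,0.8,-21.9,-32.9,19.8,0.038,-0.006,-0.002,0.8,-21.7,-32.2,21.2,0.038,-0.006,-0.002,0.8
8 rows; total dist 340.6 rot 0.331
10.8,-30.7,27.4,0.041,-0.006,-0.002,0.8,11.0,-29.6,28.6,0.041,-0.006,-0.002,0.8,11.3,-28.4,29.7,0.041,-0.006,-0.002,0.8,11.5,-27.1,30.7,0.041,-0.006,-0.002,0.8,11.8,-25.8,31.7,0.041,-0.006,-0.002,0.8,12.0,-24.5,32.7,0.041,-0.006,-0.002,0.8,12.3,-23.1,33.6,0.041,-0.006,-0.002,0.8,12.5,-21.7,34.4,0.041,-0.006,-0.002,0.8
```

Call:
jog_arm(deltas=[-40,-30,12,0.038,-0.006,-0.002,0.8,-40,-32,14,0.038,-0.006,-0.002,0.8,-35,-34,15,0.038,-0.006,-0.002,0.8,-25,-36,17,0.038,-0.006,-0.002,0.8,-15,-36,18,0.038,-0.006,-0.002,0.8,-5,-36,20,0.038,-0.006,-0.002,0.8,0,-36,24,0.038,-0.006,-0.002,0.8,6,-31,27,0.041,-0.006,-0.002,0.8,8,-30,29,0.041,-0.006,-0.002,0.8,10,-28,30,0.041,-0.006,-0.002,0.8])

```text
t: 12.65
eef_pos: [510.9, -6.5, 460.3]
tcp_rot: [0.226, 1.492, -0.573]
ft_force: [0.6, 0.3, 0.2]
opening: 0.799
```

```bash
python3 - <<'E'
from scoop import *
from cell import env
p,R,s=cur(env);print(p,s["joints"])
G=np.array([540.5,-214,78.])
ph,Rh,_=tool(G+[0,0,130],-.995,0,.09)
rows(p,R,ph,Rh,5,.8)
E
```

```text
[510.89  -6.53 460.3 ] [-0.14  0.26  1.77 -0.04  1.04 -0.89]
5 rows; total dist 212.2 rot 0.198
18.3,-24.4,29.5,0.039,-0.003,-0.007,0.8,18.5,-23.1,30.4,0.039,-0.003,-0.007,0.8,18.8,-21.8,31.2,0.039,-0.003,-0.007,0.8,19.0,-20.4,32.0,0.039,-0.003,-0.007,0.8,19.2,-19.0,32.7,0.039,-0.003,-0.007,0.8
```

Call:
jog_arm(deltas=[18,-24,30,0.039,-0.003,-0.007,0.8,18,-23,30,0.039,-0.003,-0.007,0.8,19,-22,31,0.039,-0.003,-0.007,0.8,19,-20,32,0.039,-0.003,-0.007,0.8,17,-19,33,0.039,-0.003,-0.007,0.8,0,0,0,0,0,0,0.8])

```text
t: 13.4
eef_pos: [530.8, -209.2, 386.5]
tcp_rot: [0.046, 1.472, -0.96]
ft_force: [0.2, 0.6, 0.2]
opening: 0.801
```

```bash
python3 - <<'E'
from scoop import *
from cell import env,eyes
import pickle
p,R,s=cur(env);print(p,s["joints"],s["t"])
G=np.array([540.5,-214,78.])
ph,Rh,_=tool(G+[0,0,130],-.995,0,.09)
rows(p,R,ph,Rh,1,.8)
r=look(env,eyes,"wrist","w9.png");pickle.dump(r,open("w9.pkl","wb"))
h=np.array([np.cos(-.995),np.sin(-.995),0]);l=np.array([-h[1],h[0],0]);z=np.array([0,0,1.])
ht=G-3.3*h+38*z; pc=G+46*h-74*z
print("handle top",proj(r,ht));print("pan corners top",proj(r,[pc+40*h+38*l+24*z,pc+40*h-38*l+24*z,pc-40*h+38*l+32*z,pc-40*h-38*l+32*z]))
print("tray rim",proj(r,[tray(115,57,24),tray(115,-57,24),tray(-115,57,24),tray(-115,-57,24)]))
E
```

```text
[ 530.75 -209.21  386.5 ] [-0.48  0.42  1.73 -0.06  0.9  -1.02] 13.4
1 rows; total dist 11.6 rot 0.014
7.6,5.5,-6.9,-0.011,0.008,-0.003,0.8
handle top [[268.49 172.97]]
pan corners top [[297.07 221.08]
 [237.13 221.79]
 [299.92 161.02]
 [233.79 161.77]]
tray rim [[340.73 271.51]
 [262.39 293.41]
 [293.65 107.19]
 [199.6  139.45]]
```

View pics/w9.png

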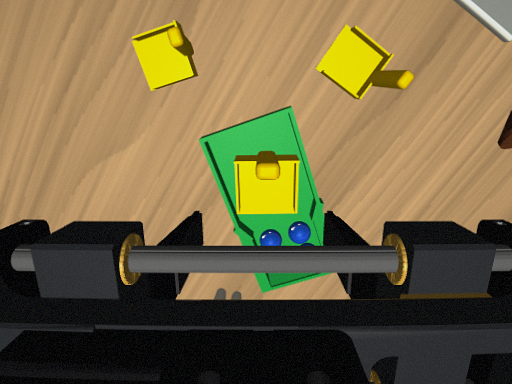

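```bash
python3 - <<'E'
import cv2
w=cv2.imread("pics/w9.png")
cv2.imwrite("pics/w9c.png",cv2.resize(w[95:245,190:350],None,fx=5,fy=5,interpolation=cv2.INTER_CUBIC)[:, :800])
E
```

```text
(no output)
```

View pics/w9c.png

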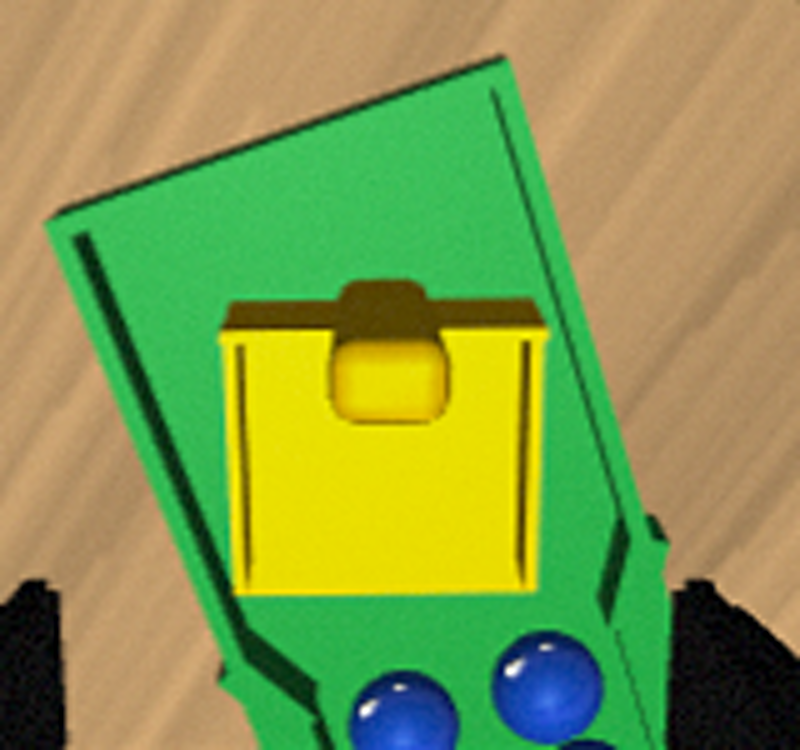

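Call:
jog_arm(deltas=[20,5,-7,-0.011,0.008,-0.003,0.8,30,0,0,0,0,0,0.8,30,0,0,0,0,0,0.8,0,0,0,0,0,0,0.8])

```text
t: 13.95
eef_pos: [535.2, -199.8, 305.0]
tcp_rot: [0.022, 1.48, -0.964]
ft_force: [-0.5, -0.9, 0.4]
opening: 0.799
```

```bash
python3 - <<'E'
from scoop import *
from cell import env,eyes
p,R,s=cur(env);print(p,s["joints"],s["t"])
G=np.array([540.2,-213.5,78.])
ph,Rh,_=tool(G,-.995,0,.09)
rows(p,R,ph,Rh,3,.8)
r=look(env,eyes,"wrist","w10.png")
E
```

```text
[ 535.23 -199.8   305.03] [-0.47  0.53  1.81 -0.07  0.72 -1.  ] 13.95
3 rows; total dist 56.8 rot 0.009
18.8,-1.1,-2.1,0.003,0.0,-0.001,0.8,18.8,-1.1,-2.1,0.003,0.0,-0.001,0.8,18.8,-1.1,-2.1,0.003,0.0,-0.001,0.8
```

View pics/w10.png

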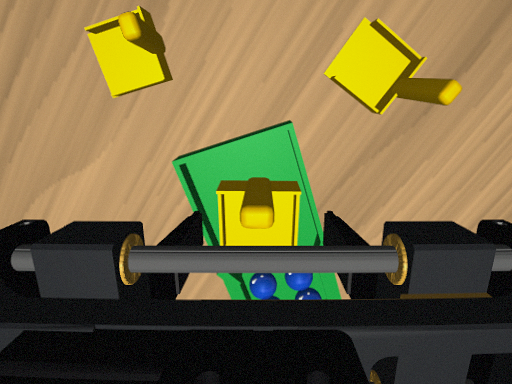

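Call:
jog_arm(deltas=[19,-1,-2,0.003,0,0,0.8,19,-1,-2,0.003,0,0,0.8,16,-1,-2,0.003,0,0,0.8,0,0,0,0,0,0,0.8])

```text
t: 14.5
eef_pos: [533.6, -198.4, 255.2]
tcp_rot: [0.075, 1.472, -0.917]
ft_force: [0.2, -0.9, 0.3]
opening: 0.803
```

```bash
python3 - <<'E'
from scoop import *
from cell import env,eyes
p,R,s=cur(env);print(p,s["joints"],s["t"],s["ft_force"])
G=np.array([540.2,-213.5,78.])
ph,Rh,_=tool(G,-.995,0,.09)
rows(p,R,ph,Rh,1,.8)
E
```

```text
[ 533.57 -198.4   255.23] [-0.47  0.6   1.85 -0.08  0.6  -0.98] 14.5 [ 0.18 -0.86  0.26]
1 rows; total dist 7.5 rot 0.011
7.0,-2.7,0.2,0.002,0.008,-0.008,0.8
```

Call:
jog_arm(deltas=[6,-2.5,0,0,0.008,-0.008,0.5,0,0,0,0,0,0,0,0,0,0,0,0,0,0,0,0,0,0,0,0,0,0,0,0,0,0,0,0,0,0,0,0,0,0,0,0,0,0,0,0,0,0,0,0,0,0,0,0,0])

```text
t: 15.5
eef_pos: [532.1, -200.4, 251.0]
tcp_rot: [0.003, 1.479, -0.99]
ft_force: [-1.8, -0.2, -0.2]
opening: 0.233
```

```bash
python3 - <<'E'
from scoop import *
from cell import env,eyes
p,R,s=cur(env);print(p,s["joints"],s["t"],s["ft_force"])
G=np.array([540.2,-213.5,78.])
ph,Rh,_=tool(G,-.995,0,.09)
rows(p,R,ph,Rh,1,.8)
E
```

```text
[ 532.11 -200.41  250.98] [-0.47  0.61  1.86 -0.08  0.6  -0.98] 15.5 [-1.79 -0.23 -0.2 ]
1 rows; total dist 2.7 rot 0.003
2.7,-0.3,-0.2,0.002,0.002,-0.0,0.8
```

```bash
cat >> scoop.py <<'E'
# scoop (grip-point frame) pose in tool, saved at grasp
def scoop_to_tool(pos,yaw,tip,ref="pan",roll=0):
    S=Ro.from_euler("ZYX",[yaw,tip,roll]).as_matrix()
    off={"grip":[0,0,0],"lip":[86,0,-74],"pan":[46,0,-74]}[ref]
    g=np.array(pos)-S@np.array(off,float)
    d=np.load("rel.npz"); R=S@d["Rr"].T; return g-R@d["pr"],R
def scoop_now(p,R):
    d=np.load("rel.npz");S=R@d["Rr"];g=p+R@d["pr"];return g+S@[46,0,-74],S,g+S@[86,0,-74]
E
python3 - <<'E'
from scoop import *
from cell import env,eyes
p,R,s=cur(env)
G=np.array([540.2,-213.5,78.]);S=Rscoop(-.995,0)
np.savez("rel.npz",Rr=R.T@S,pr=R.T@(G-p))
print(R.T@(G-p))
p1=p+[0,0,30]
pt,Rt=scoop_to_tool(tray(-27,0,34),TY,0)
rows(p,R,p1,R,2,0);rows(p1,R,pt,Rt,3,0)
print(ik(PX,CC,pt,Rt,s["joints"]))
E
```

```text
[173.66  -0.42  -0.61]
2 rows; total dist 30.0 rot 0.000
-14.9,0.0,1.4,0.0,0.0,0.0,0,-14.9,0.0,1.4,0.0,0.0,0.0,0
3 rows; total dist 16.4 rot 0.312
0.2,-5.2,1.8,-0.104,0.0,0.01,0,0.1,-5.3,1.3,-0.104,0.0,0.01,0,0.1,-5.4,0.7,-0.104,0.0,0.01,0
(array([-0.5 ,  0.55,  1.85, -0.03,  0.65, -1.37]), np.float64(1.4945057948852804e-16))
```

Call:
jog_arm(deltas=[-15,0,1.4,0,0,0,0,-17,0,1.4,0,0,0,0,0,-5,2,-0.104,0,0.01,0,0,-5,1,-0.104,0,0.01,0,0,-5,1,-0.104,0,0.01,0,0,0,0,0,0,0,0])

```text
t: 16.25
eef_pos: [522.8, -213.0, 289.4]
tcp_rot: [0.022, 1.476, -0.649]
ft_force: [-0.4, -1.0, -0.7]
opening: 0.23
```

```bash
python3 - <<'E'
from scoop import *
from cell import env,eyes
import pickle
p,R,s=cur(env);print(p,s["joints"],s["t"],s["ft_force"],s["moment"],s["opening"])
pc,S,l=scoop_now(p,R);print("pan",pc,Ro.from_matrix(S).as_euler("ZYX"))
d=pc-TC;print("tray coords",np.cos(TY)*d[0]+np.sin(TY)*d[1],-np.sin(TY)*d[0]+np.cos(TY)*d[1])
r=look(env,eyes,"wrist","w11.png");pickle.dump(r,open("w11.pkl","wb"))
r2=look(env,eyes,"scene","s11.png",(140,110,150,110),5)
r3=look(env,eyes,"top","t11.png",(255,140,150,120),5)
E
```

```text
[ 522.78 -213.03  289.37] [-0.5   0.54  1.84 -0.02  0.66 -1.39] 16.25 [-0.4  -0.95 -0.69] [ 0.07 -0.05 -0.02] 0.22980302944378717
pan [ 571.42 -251.64   42.57] [-0.67 -0.    0.  ]
tray coords -26.07286331812748 1.811453976960637
```

View pics/w11.png

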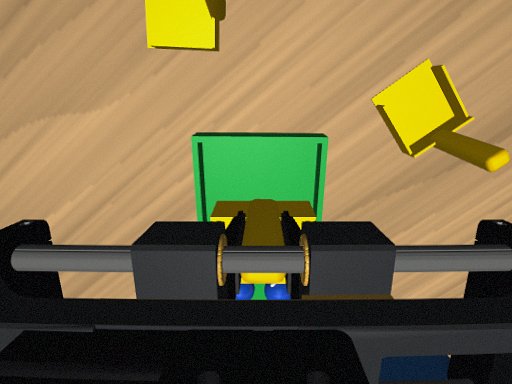

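View pics/s11.png

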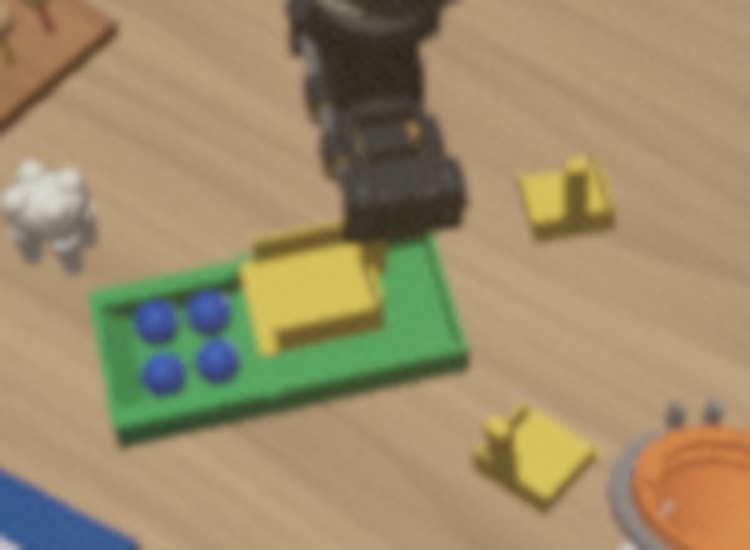

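View pics/t11.png

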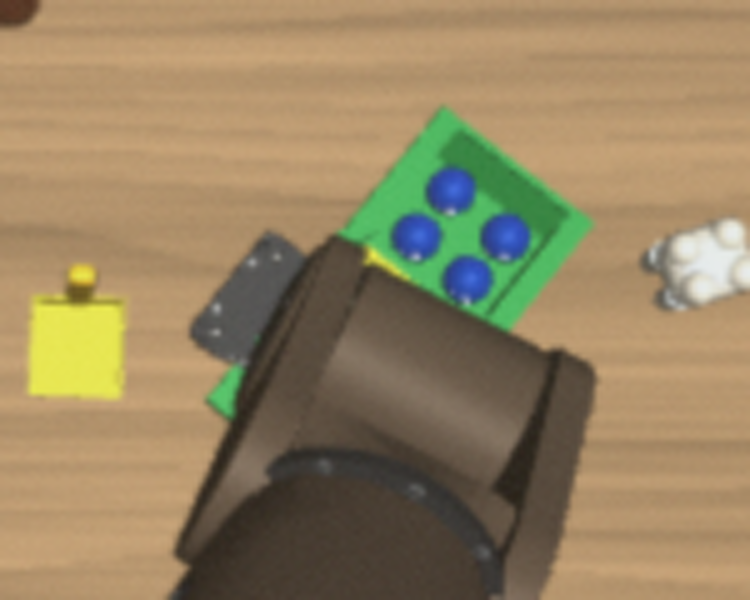

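```bash
python3 - <<'E'
from scoop import *
import pickle
w=cv2.imread("pics/w11.png")
cv2.imwrite("pics/w11c.png",cv2.resize(w[120:240,180:340],None,fx=5,fy=5,interpolation=cv2.INTER_CUBIC))
r=pickle.load(open("w11.pkl","rb"))
P=[tray(-115,57,24),tray(-115,-57,24),tray(-110,52,24),tray(-110,-52,24)]
pc=np.array([571.42,-251.64,42.57]);S=Rscoop(-.67,0)
P+=[pc+S@[-40,38,32],pc+S@[-40,-38,32]]
q=proj(r,P);print((q-[180,120]+.5)*5-.5)
E
```

```text
[[756.73  94.62]
 [ 66.03  85.87]
 [724.19 124.22]
 [ 98.03 116.38]
 [682.88 489.89]
 [150.71 490.49]]
```

View pics/w11c.png

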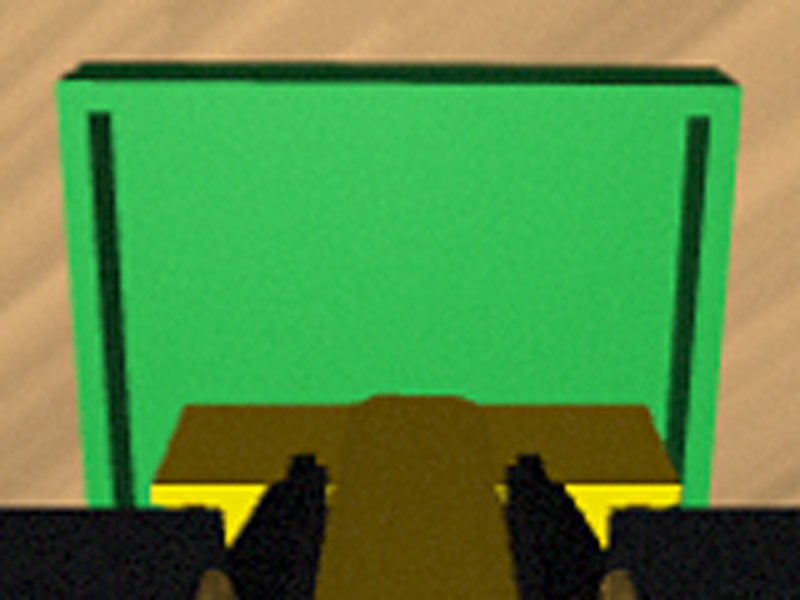

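```bash
sed -i 's/^TC=.*/TC=np.array([588.6,-271.8,0]);TY=-0.683/' scoop.py; python3 - <<'E'
from scoop import *
from cell import env,eyes
p,R,s=cur(env)
pt,Rt=scoop_to_tool(tray(-28,0,8),TY,0.015)
rows(p,R,pt,Rt,3,0)
E
```

```text
3 rows; total dist 33.4 rot 0.020
11.0,-1.4,-0.2,0.003,0.006,-0.001,0,11.0,-1.4,-0.2,0.003,0.006,-0.001,0,11.0,-1.4,-0.1,0.003,0.006,-0.001,0
```

Call:
jog_arm(deltas=[11,-1.5,0,0.003,0.006,0,0,11,-1.5,0,0.003,0.006,0,0,9,-1.4,0,0.003,0.006,0,0,0,0,0,0,0,0,0])

```text
t: 16.9
eef_pos: [522.5, -217.8, 255.1]
tcp_rot: [0.035, 1.497, -0.648]
ft_force: [0.3, -0.0, -0.9]
opening: 0.234
```

```bash
cat >> scoop.py <<'E'
def st(env):
    p,R,s=cur(env);pc,S,l=scoop_now(p,R);e=Ro.from_matrix(S).as_euler("ZYX")
    d=pc-TC;print("t %.2f F %s M %s open %.3f"%(s["t"],s["ft_force"],s["moment"],s["opening"]))
    print("joints",s["joints"])
    print("scoop tray x %.1f y %.1f z %.1f yaw-TY %.3f tip %.3f roll %.3f"%(np.cos(TY)*d[0]+np.sin(TY)*d[1],-np.sin(TY)*d[0]+np.cos(TY)*d[1],pc[2],e[0]-TY,e[1],e[2]), "lip",l)
    return p,R,s
E
python3 - <<'E'
from scoop import *
from cell import env,eyes
p,R,s=st(env)
pt,Rt=scoop_to_tool(tray(-28,0,4.3),TY,0.015)
rows(p,R,pt,Rt,2,0)
E
```

```text
t 16.90 F [ 0.25 -0.04 -0.95] M [ 0.1  -0.06 -0.02] open 0.234
joints [-0.51  0.6   1.86 -0.02  0.61 -1.38]
scoop tray x -28.5 y 0.2 z 7.0 yaw-TY -0.002 tip 0.018 roll 0.002 lip [ 597.55 -278.94    6.26]
2 rows; total dist 2.9 rot 0.005
1.4,0.1,-0.3,-0.001,-0.002,-0.001,0,1.4,0.1,-0.3,-0.001,-0.002,-0.001,0
```

Call:
jog_arm(deltas=[1.4,0,-0.3,0,0,0,0,1.4,0,-0.3,0,0,0,0,0,0,0,0,0,0,0])

```text
t: 17.27
eef_pos: [522.2, -217.5, 252.9]
tcp_rot: [0.036, 1.496, -0.647]
ft_force: [-0.4, -0.3, -0.3]
opening: 0.231
```

```bash
python3 - <<'E'
from scoop import *
from cell import env,eyes
p,R,s=st(env)
E
```

```text
t 17.27 F [-0.42 -0.29 -0.29] M [ 0.05 -0.08 -0.01] open 0.231
joints [-0.51  0.6   1.86 -0.02  0.61 -1.38]
scoop tray x -28.8 y 0.3 z 4.9 yaw-TY -0.002 tip 0.018 roll 0.002 lip [ 597.45 -278.68    4.16]
```

Call:
jog_arm(deltas=[1.2,0,0,0,0,0,0,0.3,0,8,0,0,0,0,0.5,0,10,0,0,0,0,0.5,0,10,0,0,0,0,0.5,0,10,0,0,0,0])

```text
t: 17.9
eef_pos: [553.1, -242.4, 253.6]
tcp_rot: [0.037, 1.496, -0.645]
ft_force: [-0.2, 1.2, -1.8]
opening: 0.227
```

```bash
python3 - <<'E'
from scoop import *
from cell import env,eyes
p,R,s=st(env)
look(env,eyes,"scene","s12.png",(140,110,150,110),5)
look(env,eyes,"top","t12.png",(255,140,150,120),5)
E
```

```text
t 17.90 F [-0.21  1.16 -1.8 ] M [0.23 0.06 0.05] open 0.227
joints [-0.52  0.64  1.77 -0.02  0.66 -1.4 ]
scoop tray x 11.1 y 0.6 z 5.6 yaw-TY -0.002 tip 0.017 roll 0.002 lip [ 628.54 -303.64    4.89]
```

View pics/s12.png

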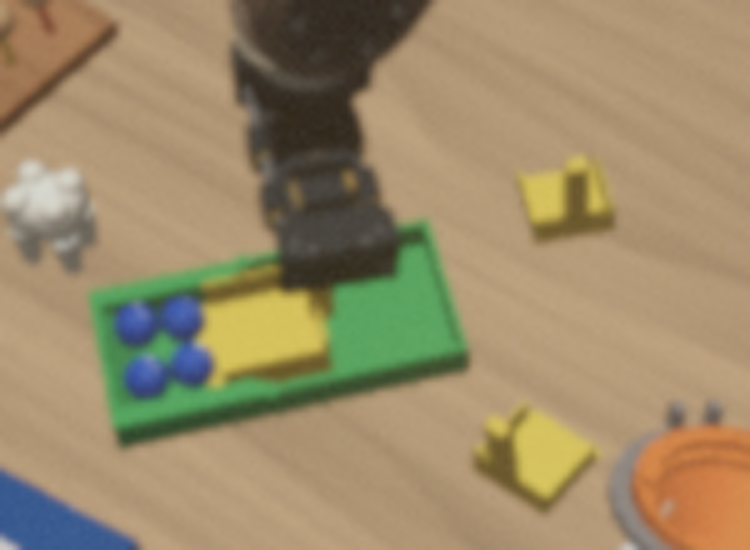

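Call:
jog_arm(deltas=[1.2,0,7,0,0,0,0,1,0,7,0,0,0,0,0.8,0,7,0,0,0,0,0.8,-0.3,7,0,0,0,0])

```text
t: 18.5
eef_pos: [575.9, -261.0, 252.5]
tcp_rot: [0.04, 1.496, -0.643]
ft_force: [-3.0, 3.5, 4.1]
opening: 0.23
```

```bash
python3 - <<'E'
from scoop import *
from cell import env,eyes
p,R,s=st(env)
look(env,eyes,"scene","s13.png",(140,150,110,80),7)
E
```

```text
t 18.50 F [-2.99  3.46  4.1 ] M [ 0.47  0.35 -0.  ] open 0.230
joints [-0.53  0.67  1.69 -0.01  0.71 -1.41]
scoop tray x 40.5 y 0.5 z 4.5 yaw-TY -0.002 tip 0.017 roll 0.003 lip [ 651.32 -322.24    3.83]
```

View pics/s13.png

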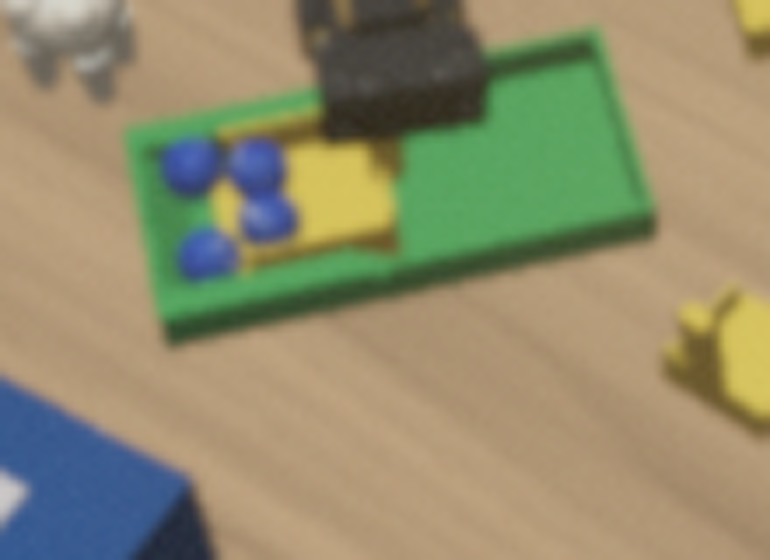

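Call:
jog_arm(deltas=[0.5,0,4,0,0,0,0,0.4,0,3,0,0,0,0,0.3,0,3,0,0,0,0])

```text
t: 18.92
eef_pos: [584.3, -267.8, 252.6]
tcp_rot: [0.041, 1.496, -0.642]
ft_force: [-2.7, 3.6, 3.5]
opening: 0.228
```

```bash
python3 - <<'E'
from scoop import *
from cell import env,eyes
p,R,s=st(env)
look(env,eyes,"scene","s14.png",(140,150,110,80),7)
look(env,eyes,"top","t14.png",(300,140,110,80),7)
E
```

```text
t 18.93 F [-2.67  3.56  3.53] M [ 0.31  0.28 -0.07] open 0.228
joints [-0.53  0.68  1.66 -0.01  0.72 -1.41]
scoop tray x 51.3 y 0.6 z 4.6 yaw-TY -0.002 tip 0.017 roll 0.003 lip [ 659.73 -328.97    3.87]
```

View pics/s14.png

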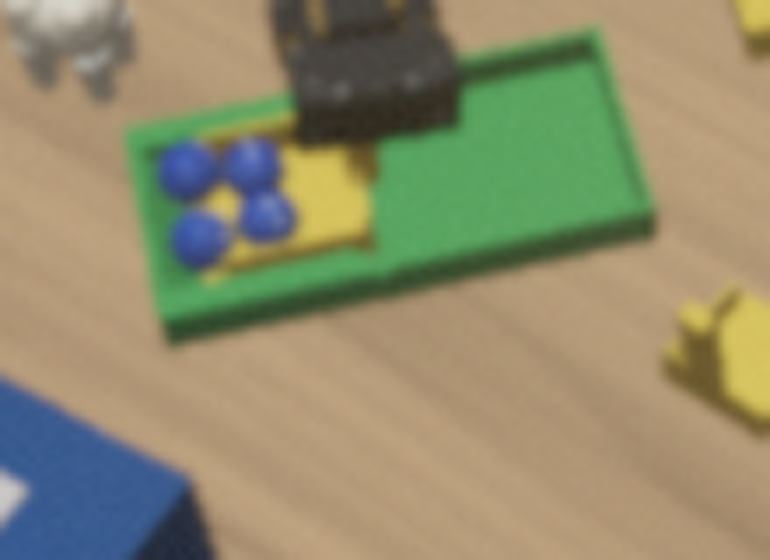

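View pics/t14.png

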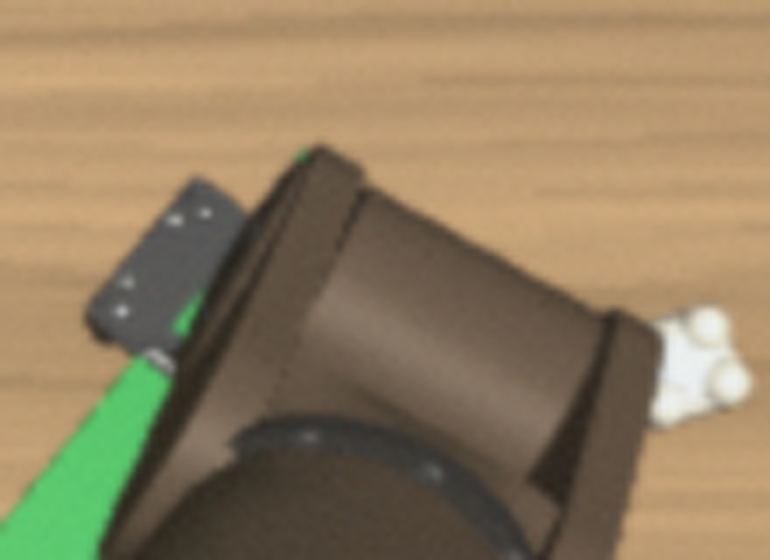

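```bash
python3 - <<'E'
from scoop import *
from cell import env,eyes
p,R,s=cur(env)
pc,S,l=scoop_now(p,R)
# after push 4mm fwd
h=S[:,0]; p0=p+4*h; heel=pc+4*h+S@[-40,0,0]
prev=(p0,R)
d=np.load("rel.npz")
for i in range(1,6):
    Q=Ro.from_rotvec(-S[:,1]*0.07*i).as_matrix()
    pn=heel+Q@(p0-heel)+np.array([0,0,0.5*i]);Rn=Q@R
    rows(prev[0],prev[1],pn,Rn,1,0);prev=(pn,Rn)
print(ik(PX,CC,pn,Rn,s["joints"]))
E
```

```text
1 rows; total dist 17.3 rot 0.070
0.0,0.0,-17.3,-0.0,-0.07,-0.0,0
1 rows; total dist 17.3 rot 0.070
0.0,0.0,-17.3,-0.0,-0.07,-0.0,0
1 rows; total dist 17.2 rot 0.070
0.0,0.0,-17.2,-0.0,-0.07,-0.0,0
1 rows; total dist 17.2 rot 0.070
0.0,0.0,-17.2,-0.0,-0.07,-0.0,0
1 rows; total dist 17.2 rot 0.070
0.0,0.0,-17.2,-0.0,-0.07,-0.0,0
(array([-0.5 ,  0.62,  1.94, -0.42,  0.18, -0.99]), np.float64(4.898573310849072e-10))
```

Call:
jog_arm(deltas=[0.3,0,3,0,0,0,0,0,0,2,0,0,0,0,0,0,-17,0,-0.07,0,0,0,0,-17,0,-0.07,0,0,0,0,-17,0,-0.07,0,0])

```text
t: 19.65
eef_pos: [547.1, -237.8, 244.8]
tcp_rot: [0.009, 1.288, -0.674]
ft_force: [1.2, 0.2, -2.6]
opening: 0.229
```

```bash
python3 - <<'E'
from scoop import *
from cell import env,eyes
p,R,s=st(env)
look(env,eyes,"scene","s15.png",(140,150,110,80),7)
E
```

```text
t 19.65 F [ 1.2   0.22 -2.58] M [ 0.26  0.18 -0.01] open 0.229
joints [-0.51  0.63  1.83 -0.11  0.4  -1.3 ]
scoop tray x 53.4 y 0.2 z 13.9 yaw-TY -0.003 tip -0.191 roll 0.003 lip [ 660.58 -330.23   21.51]
```

View pics/s15.png

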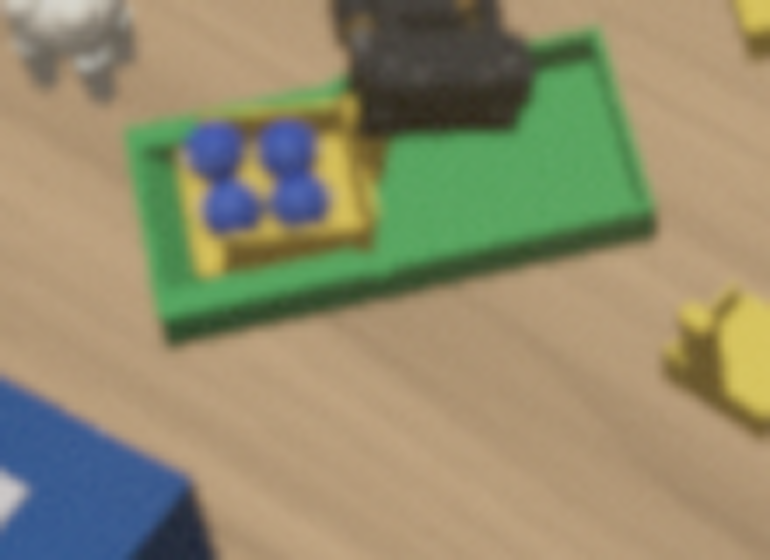

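```bash
cat >> scoop.py <<'E'
def path(env,wps,g=0):
    """wps: list of (pos,yaw,tip,ref,n)"""
    p,R,s=cur(env);q=s["joints"]
    for pos,yaw,tip,ref,n in wps:
        pt,Rt=scoop_to_tool(pos,yaw,tip,ref)
        rows(p,R,pt,Rt,n,g)
        w=Ro.from_matrix(R.T@Rt).as_rotvec();mx=np.zeros(6);er=0
        for i in range(1,n+1):
            qn,e=ik(PX,CC,p+(pt-p)*i/n,R@Ro.from_rotvec(w*i/n).as_matrix(),q)
            mx=np.maximum(mx,abs(qn-q));q=qn;er=max(er,e)
        print("   end q",q,"max dq/row",mx,"err %.3f"%er)
        p,R=pt,Rt
E
python3 - <<'E'
from scoop import *
from cell import env,eyes
p,R,s=cur(env);pc,S,l=scoop_now(p,R)
path(env,[(pc+[0,0,150],TY,-.25,"pan",6),((560,-100,280),-.35,-.25,"pan",8),((595,106.3,250),0.0,-.2,"lip",7)])
E
```

```text
6 rows; total dist 143.9 rot 0.059
-23.6,0.1,4.5,-0.0,-0.01,-0.0,0,-23.5,0.1,4.8,-0.0,-0.01,-0.0,0,-23.5,0.1,5.0,-0.0,-0.01,-0.0,0,-23.4,0.1,5.2,-0.0,-0.01,-0.0,0,-23.4,0.1,5.5,-0.0,-0.01,-0.0,0,-23.3,0.1,5.7,-0.0,-0.01,-0.0,0
   end q [-0.51  0.42  1.76 -0.1   0.63 -1.33] max dq/row [0.   0.04 0.02 0.   0.04 0.01] err 0.000
8 rows; total dist 224.1 rot 0.333
-21.1,9.5,-15.8,-0.039,-0.0,0.014,0,-21.0,10.4,-15.4,-0.039,-0.0,0.014,0,-20.8,11.3,-15.0,-0.039,-0.0,0.014,0,-20.7,12.1,-14.5,-0.039,-0.0,0.014,0,-20.5,13.0,-14.0,-0.039,-0.0,0.014,0,-20.3,13.8,-13.5,-0.039,-0.0,0.014,0,-20.1,14.6,-12.9,-0.039,-0.0,0.014,0,-19.9,15.4,-12.3,-0.039,-0.0,0.014,0
   end q [-0.27  0.1   1.87 -0.03  0.83 -1.48] max dq/row [0.04 0.04 0.03 0.01 0.03 0.03] err 0.000
7 rows; total dist 168.1 rot 0.354
1.6,22.1,-9.1,-0.048,0.007,0.016,0,2.0,22.5,-8.1,-0.048,0.007,0.016,0,2.4,22.8,-7.0,-0.048,0.007,0.016,0,2.8,23.1,-5.9,-0.048,0.007,0.016,0,3.2,23.3,-4.7,-0.048,0.007,0.016,0,3.6,23.5,-3.6,-0.048,0.007,0.016,0,4.0,23.5,-2.5,-0.048,0.007,0.016,0
   end q [ 0.1   0.15  1.9  -0.04  0.8  -1.46] max dq/row [0.05 0.01 0.01 0.   0.   0.  ] err 0.000
```

Start gently; ramp up and down.

Call:
jog_arm(deltas=[-8,0,1.5,0,-0.01,0,0,-16,0,3,0,-0.01,0,0,-24,0,5,0,-0.01,0,0,-24,0,5,0,-0.01,0,0,-24,0,5,0,-0.01,0,0,-24,0,5,0,-0.01,0,0,-22,3,-3,-0.015,0,0.005,0])

```text
t: 20.58
eef_pos: [530.4, -221.5, 395.5]
tcp_rot: [0.008, 1.225, -0.66]
ft_force: [-0.2, 0.2, -3.0]
opening: 0.228
```

```bash
python3 - <<'E'
from scoop import *
from cell import env,eyes
p,R,s=st(env)
look(env,eyes,"scene","s16.png",(140,90,150,110),5)
path(env,[((560,-100,280),-.35,-.25,"pan",8),((595,106.3,250),0.0,-.2,"lip",7)])
E
```

```text
t 20.57 F [-0.18  0.17 -2.96] M [0.35 0.18 0.  ] open 0.228
joints [-0.5   0.4   1.77 -0.09  0.64 -1.34]
scoop tray x 44.3 y 4.2 z 171.8 yaw-TY 0.013 tip -0.253 roll 0.003 lip [ 656.   -320.53  181.83]
8 rows; total dist 210.9 rot 0.318
-19.5,9.6,-14.9,-0.038,0.001,0.013,0,-19.3,10.4,-14.6,-0.038,0.001,0.013,0,-19.2,11.2,-14.2,-0.038,0.001,0.013,0,-19.0,11.9,-13.8,-0.038,0.001,0.013,0,-18.9,12.7,-13.3,-0.038,0.001,0.013,0,-18.7,13.4,-12.9,-0.038,0.001,0.013,0,-18.5,14.2,-12.3,-0.038,0.001,0.013,0,-18.3,14.8,-11.8,-0.038,0.001,0.013,0
   end q [-0.27  0.1   1.87 -0.03  0.83 -1.48] max dq/row [0.04 0.04 0.02 0.01 0.03 0.03] err 0.000
7 rows; total dist 168.1 rot 0.354
1.6,22.1,-9.1,-0.048,0.007,0.016,0,2.0,22.5,-8.1,-0.048,0.007,0.016,0,2.4,22.8,-7.0,-0.048,0.007,0.016,0,2.8,23.1,-5.9,-0.048,0.007,0.016,0,3.2,23.3,-4.7,-0.048,0.007,0.016,0,3.6,23.5,-3.6,-0.048,0.007,0.016,0,4.0,23.5,-2.5,-0.048,0.007,0.016,0
   end q [ 0.1   0.15  1.9  -0.04  0.8  -1.46] max dq/row [0.05 0.01 0.01 0.   0.   0.  ] err 0.000
```

View pics/s16.png

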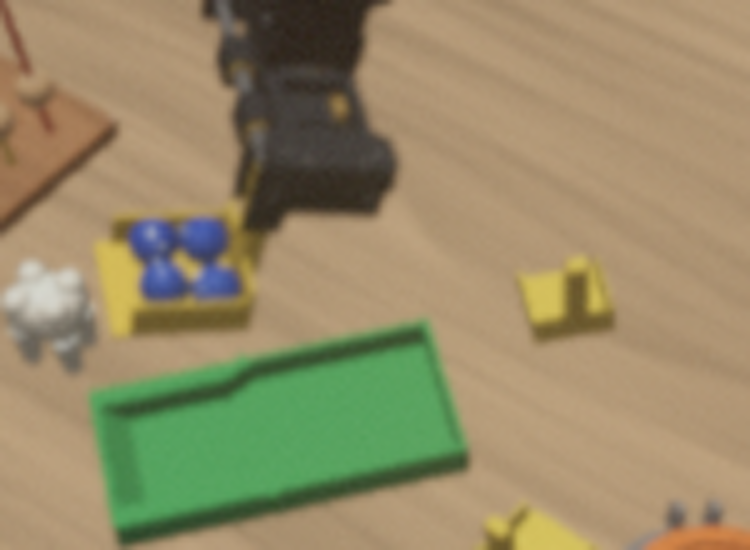

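Call:
jog_arm(deltas=[-19,9,-14,-0.038,0,0.013,0,-19,10,-15,-0.038,0,0.013,0,-19,11,-14,-0.038,0,0.013,0,-19,12,-14,-0.038,0,0.013,0,-19,13,-13,-0.038,0,0.013,0,-19,13,-13,-0.038,0,0.013,0,-18,14,-12,-0.038,0,0.013,0,-12,16,-11,-0.04,0,0.013,0,-5,18,-10,-0.042,0,0.014,0])

```text
t: 21.75
eef_pos: [441.9, -35.9, 508.0]
tcp_rot: [-0.01, 1.217, -0.298]
ft_force: [0.8, 0.2, -2.0]
opening: 0.234
```

```bash
python3 - <<'E'
from scoop import *
from cell import env,eyes
p,R,s=st(env)
path(env,[((592,106.3,252),0.0,-.2,"lip",7)])
E
```

```text
t 21.75 F [ 0.75  0.23 -2.  ] M [ 0.22  0.33 -0.01] open 0.234
joints [-0.23  0.08  1.88 -0.03  0.83 -1.49]
scoop tray x -148.5 y 136.5 z 285.3 yaw-TY 0.393 tip -0.262 roll -0.003 lip [596.58 -83.27 295.67]
7 rows; total dist 146.5 rot 0.297
2.6,19.6,-6.9,-0.039,0.009,0.014,0,2.9,19.8,-6.1,-0.039,0.009,0.014,0,3.2,20.0,-5.3,-0.039,0.009,0.014,0,3.5,20.1,-4.5,-0.039,0.009,0.014,0,3.9,20.3,-3.6,-0.039,0.009,0.014,0,4.2,20.3,-2.8,-0.039,0.009,0.014,0,4.5,20.4,-2.0,-0.039,0.009,0.014,0
   end q [ 0.1   0.14  1.9  -0.04  0.81 -1.46] max dq/row [0.05 0.01 0.01 0.   0.   0.01] err 0.000
```

Call:
jog_arm(deltas=[2,19,-7,-0.039,0.009,0.014,0,3,20,-6,-0.039,0.009,0.014,0,3,20,-5,-0.039,0.009,0.014,0,3,20,-4,-0.039,0.009,0.014,0,4,20,-4,-0.039,0.009,0.014,0,4,18,-3,-0.039,0.009,0.014,0,3,13,-2,-0.03,0.005,0.01,0,0,0,0,0,0,0,0])

```text
t: 22.75
eef_pos: [439.4, 103.3, 480.7]
tcp_rot: [0.009, 1.274, 0.016]
ft_force: [0.7, 0.6, -2.9]
opening: 0.228
```

```bash
python3 - <<'E'
from scoop import *
from cell import env,eyes
p,R,s=st(env)
look(env,eyes,"scene","s17.png",(220,120,150,110),5)
look(env,eyes,"top","t17.png",(140,120,130,110),5)
E
```

```text
t 22.75 F [ 0.67  0.61 -2.91] M [ 0.05  0.24 -0.01] open 0.228
joints [ 0.09  0.13  1.9  -0.03  0.82 -1.47]
scoop tray x -267.5 y 267.0 z 251.3 yaw-TY 0.687 tip -0.204 roll 0.003 lip [588.81 104.33 259.43]
```

View pics/s17.png

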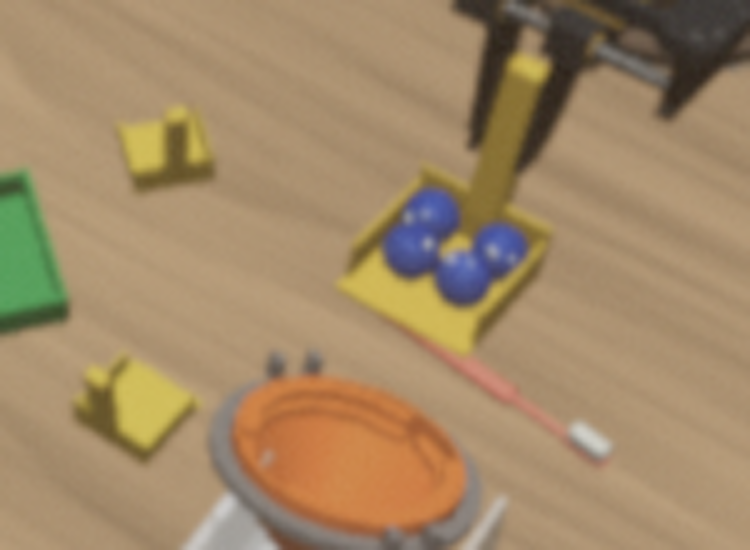

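View pics/t17.png

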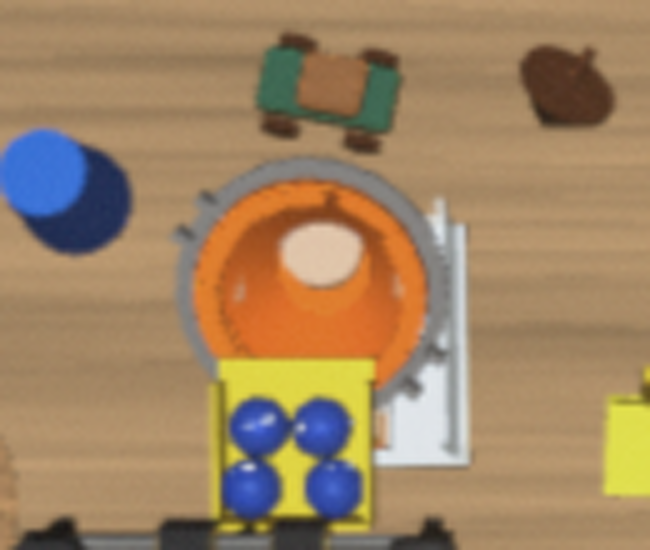

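```bash
python3 - <<'E'
from scoop import *
from cell import env,eyes
path(env,[((603,106.3,222),0.0,-.12,"lip",4),((611,106.3,207),0,0.12,"lip",4),((611,106.3,207),0,0.5,"lip",4),((611,106.3,207),0,0.9,"lip",4),((611,106.3,208),0,1.2,"lip",3)])
E
```

```text
4 rows; total dist 42.3 rot 0.085
8.6,0.9,6.1,0.001,0.021,-0.001,0,8.5,0.9,6.2,0.001,0.021,-0.001,0,8.3,1.0,6.4,0.001,0.021,-0.001,0,8.2,1.0,6.6,0.001,0.021,-0.001,0
   end q [ 0.09  0.21  1.86 -0.02  0.86 -1.47] max dq/row [0.   0.02 0.01 0.   0.01 0.  ] err 0.000
4 rows; total dist 67.8 rot 0.240
1.3,-0.0,16.9,0.0,0.06,0.0,0,0.3,-0.0,16.9,0.0,0.06,0.0,0,-0.8,-0.0,16.9,0.0,0.06,0.0,0,-1.8,-0.0,16.8,0.0,0.06,0.0,0
   end q [ 0.07  0.33  1.66  0.    1.18 -1.5 ] max dq/row [0.   0.03 0.05 0.01 0.08 0.01] err 0.000
4 rows; total dist 100.8 rot 0.380
-2.7,-0.1,25.1,0.0,0.095,0.0,0,-5.1,-0.1,24.7,0.0,0.095,0.0,0,-7.4,-0.1,24.1,0.0,0.095,0.0,0,-9.6,-0.1,23.3,0.0,0.095,0.0,0
   end q [ 0.06  0.53  1.33  0.02  1.69 -1.51] max dq/row [0.   0.05 0.09 0.01 0.13 0.01] err 0.000
4 rows; total dist 106.1 rot 0.400
-2.6,-0.1,26.4,0.0,0.1,0.0,0,-5.2,-0.1,26.0,0.0,0.1,0.0,0,-7.8,-0.1,25.4,0.0,0.1,0.0,0,-10.3,-0.1,24.5,0.0,0.1,0.0,0
   end q [ 0.05  0.77  0.99  0.05  2.19 -1.51] max dq/row [0.   0.06 0.09 0.01 0.13 0.  ] err 0.000
3 rows; total dist 79.2 rot 0.300
-4.1,-0.1,26.1,0.0,0.1,0.0,0,-6.7,-0.1,25.5,0.0,0.1,0.0,0,-9.2,-0.1,24.7,0.0,0.1,0.0,0
   end q [ 0.05  0.96  0.76  0.07  2.53 -1.49] max dq/row [0.   0.07 0.08 0.01 0.12 0.01] err 0.000
```

Call:
jog_arm(deltas=[8,1,6,0,0.02,0,0,8,1,6,0,0.02,0,0,8,1,6,0,0.02,0,0,8,1,6,0,0.02,0,0,0,0,0,0,0,0,0])

```text
t: 23.48
eef_pos: [474.1, 105.8, 454.3]
tcp_rot: [0.011, 1.36, 0.013]
ft_force: [-0.1, -0.3, -2.1]
opening: 0.233
```

```bash
python3 - <<'E'
from scoop import *
from cell import env,eyes
p,R,s=st(env)
path(env,[((611,106.3,207),0,0.12,"lip",4)])
E
```

```text
t 23.48 F [-0.14 -0.25 -2.12] M [0.13 0.23 0.03] open 0.233
joints [ 0.09  0.21  1.86 -0.02  0.86 -1.48]
scoop tray x -257.3 y 277.8 z 216.3 yaw-TY 0.683 tip -0.119 roll 0.002 lip [604.04 106.05 221.04]
4 rows; total dist 66.5 rot 0.239
1.0,0.2,16.6,0.0,0.06,-0.0,0,-0.0,0.2,16.6,0.0,0.06,-0.0,0,-1.0,0.2,16.6,0.0,0.06,-0.0,0,-2.0,0.2,16.5,0.0,0.06,-0.0,0
   end q [ 0.07  0.33  1.66  0.    1.18 -1.5 ] max dq/row [0.   0.03 0.05 0.01 0.08 0.01] err 0.000
```

Now tip: approach rows, then rotate about the lip.

Call:
jog_arm(deltas=[1,0,16.6,0,0.06,0,0,0,0,16.6,0,0.06,0,0,-1,0,16.6,0,0.06,0,0,-2,0,16.5,0,0.06,0,0,-6,0,24.4,0,0.095,0,0,-6,0,24.4,0,0.095,0,0,-6,0,24.4,0,0.095,0,0,-6,0,24.4,0,0.095,0,0])

```text
t: 24.48
eef_pos: [643.1, 106.6, 472.8]
tcp_rot: [3.135, 1.148, 3.14]
ft_force: [-0.2, 0.1, -1.2]
opening: 0.227
```

```bash
python3 - <<'E'
from scoop import *
from cell import env,eyes
p,R,s=st(env)
path(env,[((611,106.3,207),0,0.9,"lip",4)])
look(env,eyes,"scene","s18.png",(220,120,150,110),5)
E
```

```text
t 24.48 F [-0.17  0.07 -1.16] M [ 0.08 -0.51 -0.01] open 0.227
joints [ 0.06  0.53  1.32  0.03  1.71 -1.52]
scoop tray x -249.4 y 284.8 z 227.6 yaw-TY 0.685 tip 0.515 roll 0.001 lip [609.69 106.54 207.9 ]
4 rows; total dist 103.7 rot 0.385
-2.6,-0.1,25.8,0.001,0.096,0.0,0,-5.1,-0.1,25.4,0.001,0.096,0.0,0,-7.5,-0.1,24.8,0.001,0.096,0.0,0,-9.8,-0.1,24.0,0.001,0.096,0.0,0
   end q [ 0.05  0.77  0.99  0.05  2.19 -1.51] max dq/row [0.   0.06 0.09 0.01 0.12 0.  ] err 0.000
```

View pics/s18.png

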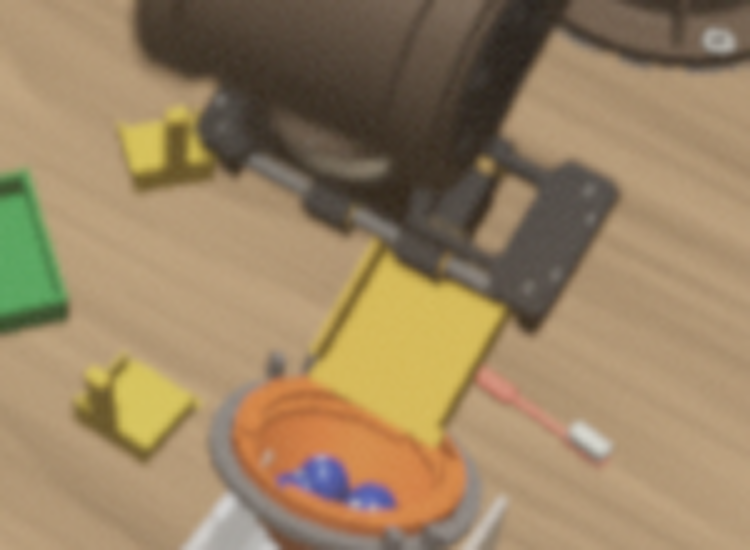

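Call:
jog_arm(deltas=[-6,0,-6,0,0,0,0,-6,0,-26,0,-0.1,0,0,-6,0,-28,0,-0.1,0,0,-6,0,-28,0,-0.1,0,0,-5,0,-28,0,-0.1,0,0,-5,0,-28,0,-0.1,0,0])

```text
t: 25.28
eef_pos: [507.1, 105.8, 539.8]
tcp_rot: [0.029, 1.47, 0.033]
ft_force: [0.5, 1.3, -2.5]
opening: 0.232
```

```bash
python3 - <<'E'
from scoop import *
from cell import env,eyes
p,R,s=st(env)
look(env,eyes,"top","t19.png",(140,120,130,110),5)
look(env,eyes,"scene","s19.png",(220,120,150,110),5)
path(env,[((540,-60,280),-.3,0,"pan",7),(tray(-40,0,100),TY,0,"pan",8)])
E
```

```text
t 25.27 F [ 0.54  1.33 -2.53] M [ 0.1  -0.02 -0.01] open 0.232
joints [ 0.08  0.21  1.63 -0.    1.2  -1.49]
scoop tray x -252.5 y 281.8 z 293.3 yaw-TY 0.684 tip -0.008 roll 0.003 lip [610.57 106.22 293.64]
7 rows; total dist 150.1 rot 0.302
1.6,-21.1,-3.7,0.043,0.001,-0.005,0,1.7,-21.2,-2.8,0.043,0.001,-0.005,0,1.7,-21.3,-1.9,0.043,0.001,-0.005,0,1.8,-21.3,-1.0,0.043,0.001,-0.005,0,1.9,-21.4,-0.1,0.043,0.001,-0.005,0,2.0,-21.3,0.8,0.043,0.001,-0.005,0,2.1,-21.3,1.7,0.043,0.001,-0.005,0
   end q [-0.22  0.16  1.72 -0.01  1.17 -1.49] max dq/row [0.04 0.01 0.02 0.   0.01 0.  ] err 0.000
8 rows; total dist 246.5 rot 0.383
23.3,-18.8,7.4,0.048,-0.0,-0.004,0,23.4,-18.3,8.3,0.048,-0.0,-0.004,0,23.4,-17.8,9.1,0.048,-0.0,-0.004,0,23.5,-17.2,10.0,0.048,-0.0,-0.004,0,23.6,-16.6,10.8,0.048,-0.0,-0.004,0,23.7,-16.0,11.6,0.048,-0.0,-0.004,0,23.7,-15.3,12.3,0.048,-0.0,-0.004,0,23.8,-14.6,13.0,0.048,-0.0,-0.004,0
   end q [-0.5   0.45  1.83 -0.02  0.78 -1.38] max dq/row [0.04 0.04 0.03 0.   0.05 0.02] err 0.000
```

View pics/t19.png

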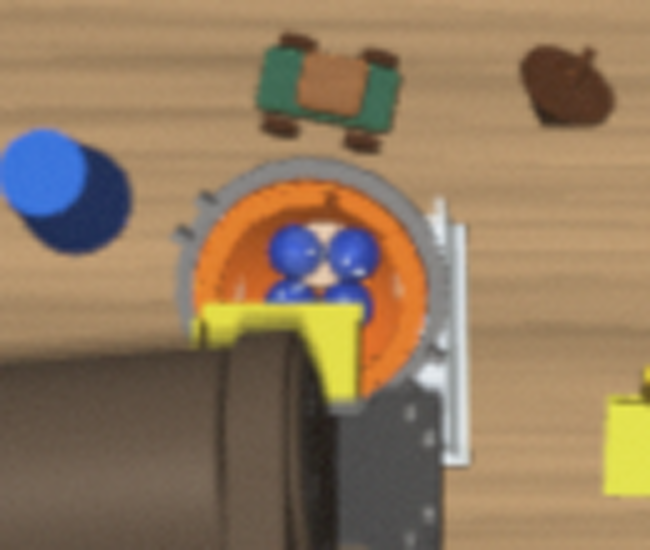

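View pics/s19.png

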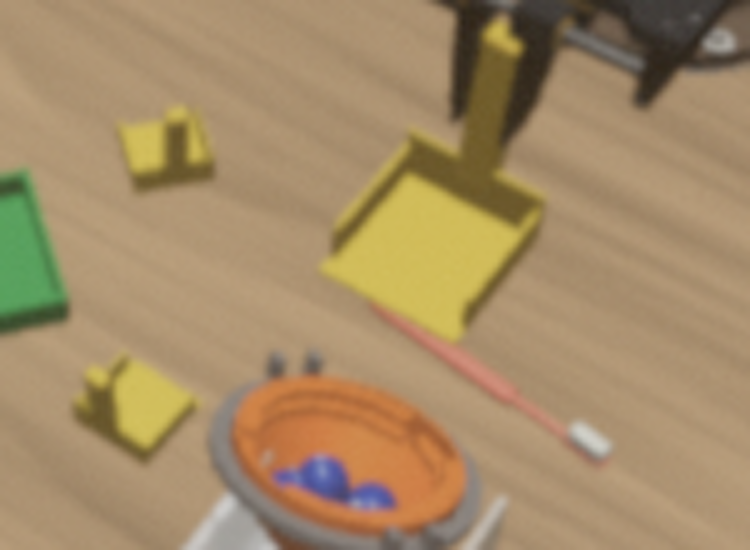

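Call:
jog_arm(deltas=[1.5,-21,-4,0.043,0,-0.005,0,1.7,-21,-3,0.043,0,-0.005,0,1.7,-21,-2,0.043,0,-0.005,0,1.8,-21,-1,0.043,0,-0.005,0,2,-21,0,0.043,0,-0.005,0,2,-21,1,0.043,0,-0.005,0,10,-20,4,0.046,0,-0.005,0,20,-18,8,0.048,0,-0.005,0,23,-18,8,0.048,0,-0.004,0,23,-17,9,0.048,0,-0.004,0])

```text
t: 26.62
eef_pos: [491.7, -105.2, 460.1]
tcp_rot: [0.025, 1.464, -0.433]
ft_force: [0.8, -0.0, -1.9]
opening: 0.226
```

```bash
python3 - <<'E'
from scoop import *
from cell import env,eyes
p,R,s=st(env)
path(env,[(tray(-40,0,50),TY,0,"pan",6)])
E
```

```text
t 26.62 F [ 0.84 -0.03 -1.86] M [ 0.09 -0.12  0.04] open 0.226
joints [-0.34  0.25  1.79 -0.01  1.   -1.45]
scoop tray x -117.1 y 82.6 z 214.0 yaw-TY 0.223 tip -0.014 roll 0.002 lip [ 585.74 -151.58  214.59]
6 rows; total dist 193.5 rot 0.223
28.1,-14.0,7.4,0.037,0.002,-0.004,0,28.1,-13.6,7.9,0.037,0.002,-0.004,0,28.2,-13.2,8.5,0.037,0.002,-0.004,0,28.2,-12.8,9.0,0.037,0.002,-0.004,0,28.2,-12.3,9.6,0.037,0.002,-0.004,0,28.3,-11.8,10.1,0.037,0.002,-0.004,0
   end q [-0.5   0.52  1.87 -0.03  0.66 -1.37] max dq/row [0.03 0.05 0.02 0.   0.06 0.02] err 0.000
```

Call:
jog_arm(deltas=[28,-14,7,0.037,0.002,-0.004,0,28,-14,8,0.037,0.002,-0.004,0,28,-13,8,0.037,0.002,-0.004,0,28,-13,9,0.037,0.002,-0.004,0,26,-12,10,0.037,0.002,-0.004,0,20,-12,10,0.037,0.002,-0.004,0,0,0,0,0,0,0,0])

```text
t: 27.5
eef_pos: [508.9, -211.7, 303.9]
tcp_rot: [0.012, 1.479, -0.678]
ft_force: [-0.1, 0.4, -0.8]
opening: 0.229
```

```bash
python3 - <<'E'
from scoop import *
from cell import env,eyes
p,R,s=st(env)
path(env,[(tray(-42,0,7),TY,0,"pan",4)])
E
```

```text
t 27.50 F [-0.1   0.35 -0.84] M [ 0.1  -0.07 -0.02] open 0.229
joints [-0.51  0.51  1.86 -0.02  0.68 -1.37]
scoop tray x -38.5 y -4.4 z 56.9 yaw-TY -0.010 tip 0.000 roll 0.001 lip [ 586.77 -276.46   56.87]
4 rows; total dist 50.2 rot 0.010
12.3,1.0,-2.0,-0.002,-0.0,0.0,0,12.3,1.0,-2.0,-0.002,-0.0,0.0,0,12.3,1.0,-2.0,-0.002,-0.0,0.0,0,12.3,1.0,-2.0,-0.002,-0.0,0.0,0
   end q [-0.5   0.58  1.91 -0.03  0.56 -1.37] max dq/row [0.   0.02 0.01 0.   0.03 0.  ] err 0.000
```

Call:
jog_arm(deltas=[13,1,-2,-0.002,0,0,0,12,1,-2,-0.002,0,0,0,12,1,-2,-0.002,0,0,0,10,1,-2,-0.002,0,0,0,0,0,0,0,0,0,0])

```text
t: 28.12
eef_pos: [508.7, -204.0, 255.0]
tcp_rot: [0.008, 1.477, -0.67]
ft_force: [-0.2, -0.3, -1.1]
opening: 0.231
```

```bash
python3 - <<'E'
from scoop import *
from cell import env,eyes
p,R,s=st(env)
E
```

```text
t 28.12 F [-0.2  -0.27 -1.09] M [ 0.14 -0.06 -0.02] open 0.231
joints [-0.5   0.58  1.91 -0.03  0.56 -1.37]
scoop tray x -43.0 y 2.1 z 8.1 yaw-TY 0.002 tip -0.001 roll 0.000 lip [ 587.65 -268.22    8.12]
```

Call:
jog_arm(deltas=[2,-1,0,0,0,0,0,2,-0.5,0,0,0,0,0,1.2,0,0,0,0,0,0,0,0,0,0,0,0,0])

```text
t: 28.62
eef_pos: [508.2, -205.7, 251.2]
tcp_rot: [0.012, 1.475, -0.666]
ft_force: [0.9, 0.4, -1.3]
opening: 0.23
```

```bash
python3 - <<'E'
from scoop import *
from cell import env,eyes
p,R,s=st(env)
look(env,eyes,"scene","s20.png",(140,110,150,110),5)
E
```

```text
t 28.62 F [ 0.9   0.38 -1.31] M [ 0.13  0.   -0.01] open 0.230
joints [-0.5   0.58  1.91 -0.03  0.55 -1.37]
scoop tray x -41.8 y 0.6 z 4.4 yaw-TY 0.002 tip -0.003 roll 0.001 lip [ 587.62 -270.1     4.57]
```

View pics/s20.png

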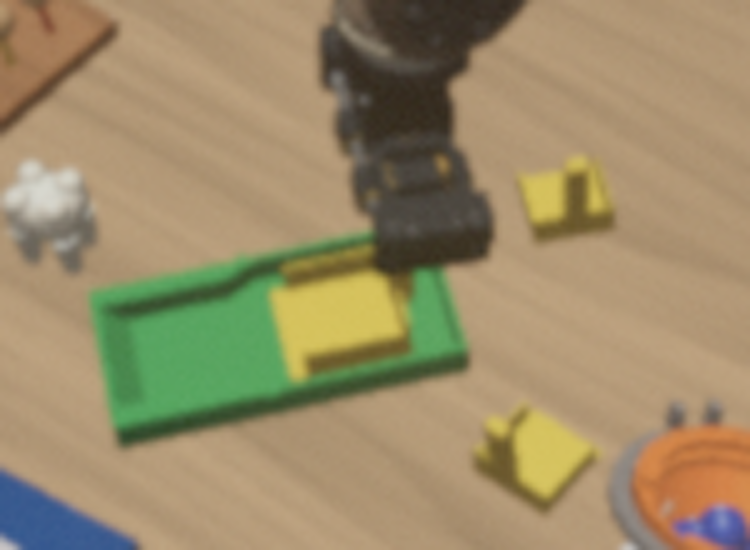

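Lower a touch more to be in contact, then release and retreat along the handle.

Call:
jog_arm(deltas=[1,0,0,0,0,0,0,0,0,0,0,0,0,0,0,0,0,0,0,0,0.35,0,0,0,0,0,0,0.6,0,0,0,0,0,0,0.6,0,0,0,0,0,0,0.6,0,0,0,0,0,0,0.6,-15,0,0,0,0,0,0.6,-35,0,0,0,0,0,0.6,-50,0,0,0,0,0,0.6])

```text
t: 29.92
eef_pos: [500.6, -199.9, 351.6]
tcp_rot: [0.004, 1.48, -0.675]
ft_force: [-0.2, -0.5, 0.9]
opening: 0.598
```

Call:
jog_arm(deltas=[-50,0,-20,0,0,0,0.6,-40,0,-50,0,0,0,0.6,0,0,-50,0,0,0,0.6,0,0,0,0,0,0,0.6,0,0,0,0,0,0,0.6])

```text
t: 30.55
eef_pos: [398.4, -118.2, 438.9]
tcp_rot: [0.033, 1.467, -0.645]
ft_force: [0.6, -0.0, -0.1]
opening: 0.6
```

```bash
python3 - <<'E'
from scoop import *
from cell import env,eyes
p,R,s=cur(env);print(p,s["t"],s["ft_force"],s["opening"],s["qvel"])
look(env,eyes,"scene","s21.png",(110,100,330,215),2.4)
look(env,eyes,"top","t21.png",(70,110,350,200),2.2)
E
```

```text
[ 398.41 -118.18  438.9 ] 30.55 [ 0.58 -0.05 -0.07] 0.6002766374684985 [ 0.01 -0.03  0.02  0.    0.01  0.  ]
```

View pics/s21.png

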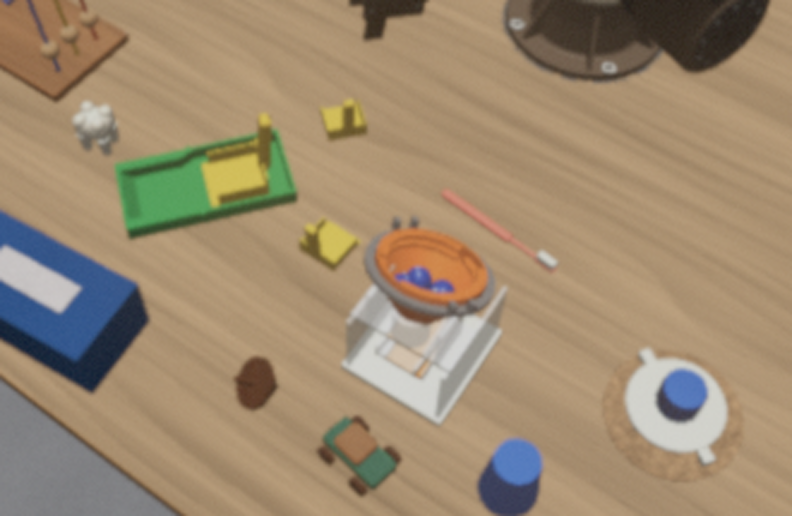

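View pics/t21.png

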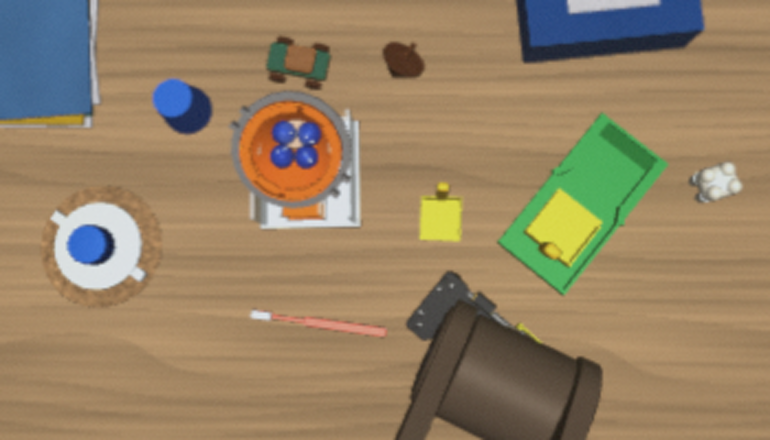

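```bash
python3 -c "
from cell import env
print(env.job_done())"
```

```text
the job is handed in; nothing more can be done
None
```

The job is finished and handed in at about 30.6 s of the allowed 72 s.

- **Cap:** I unscrewed it about 2.5 rad counter-clockwise in one grip, using several short sets of turns instead of re-gripping. It lifted free with no resistance and now stands knob up, roughly centred on the cork mat.
- **Marbles:** I used the largest scoop, the one in the green tray. All four marbles went into its pan and were tipped into the funnel, with no finger near a marble.
- **Scoop:** it is back in its tray, released and level.

The last pictures (scene and top cameras) show all four marbles in the funnel, the cap on the mat and the scoop in the tray. The bystanders look where they were, and the gripper is clear with no force on the wrist. The highest force I read was about 6 N.

**Checks that disagreed:**
- The top and scene cameras put the knob about 5 mm lower than the given sizes imply. I went by the given sizes, and the grip was good.
- The first tray position was about 3 mm off sideways compared with the wrist camera. I corrected it before scooping.

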